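# Turn a steel strip over at the tipping stop

## Task

Turn over the single steel strip that lies just in front of the tipping stop (two small upright plastic-faced noses side by side with a gap between them), with fingertip pushes only: do not pinch, lift or carry it. First push its near long edge gently towards the stop until the strip has climbed the noses and stands steeply leaning on them; then push from behind it, through the gap between the noses, so that it falls over onto its other face and lies flat on the table in front of the stop. Leave the other strips, the tools and the stack where they are.

Things in the scene. Friction and masses are not known exactly. Their poses are not given: they have to be found in the camera images.
- work_strip: the strip to turn over: flat dark steel, 118 x 36 x 6 mm, about 0.2 kg, one hole near one end; lies 60 to 95 mm in front of the stop, roughly parallel to it. Origin at the centre of the face that is down at the start; x along the length, y across the width towards the robot's side, z out of the face that is up at the start (z points down once it is turned over)
- strip_mid (a point): centre of the strip, half-way through its thickness; axes as for the strip
- strip_edge_near (a point): middle of the long lower edge that faces the robot at the start (on the lower face, 18 mm from the centre). Pushed home (some 5 to 15 N) to the foot of the noses, the strip leans on them at 55 to 66 degrees from the table and stays there when let go
- strip_edge_far (a point): middle of the opposite long lower edge, the one that faces the stop at the start. When the strip leans home on the noses it is the upper edge, about 31 mm high near the stop's x = 19 mm; pushed there from behind, the strip pivots on its lower edge and falls flat in front of the stop
- tip_stop: the tipping stop, fixed to the table: two noses of slippery white plastic sheet, each 27 mm wide and 34 mm high, centred at y = -42.5 and +42.5 mm, with a 58 mm gap between. Origin on the table at the foot of the noses, midway between them; x points from the strip's side into the stop (away from the robot), y along the stop to the left, z up
- nose_left (a point): top edge of the left nose (stop frame x = 19, y = 42.5, z = 34 mm); the right one mirrors it. A nose's face starts at the stop's x = 0, z = 0, rises at 40 degrees to x = 9.5, z = 8 mm, at 58 degrees to x = 16, z = 18 mm, then almost upright to the top. Behind each nose: a rib to x = 52 mm and a bolt head 8 mm high at x = 66 mm
- gap_floor (a point): middle of the gap, on top of the stop's 4 mm foot plate (stop frame x = 44, z = 4 mm); the plate covers x = 17 to 78, y = -56 to +56 mm and is otherwise bare in the gap
- spare_strip_1: another strip of the same kind, lying to the right; leave alone. Origin under its centre
- spare_strip_2: another strip of the same kind, lying on the left, beyond the vice; leave alone. Origin under its centre
- done_stack: stack of four finished strips, 120 x 47 x 24 mm, behind the stop; leave alone. Origin under its centre
- flat_file: flat file with wooden handle, 310 x 27 x 28 mm, lying to the left; leave alone. Origin under its centre
- paint_marker: white paint marker, 138 x 19 x 16 mm, lying on the right; leave alone. Origin under its centre
- try_square: engineer's square with black stock, 110 x 171 x 23 mm, lying behind on the left; leave alone. Origin under its centre
- tape_measure: tape measure standing upright, 36 x 68 x 62 mm, in front on the right; leave alone. Origin under its centre
Things that resemble listed ones, but are neither listed nor needed, are in the scene too. What is shaped like the work_strip but blue, purple or turquoise is not meant.

How it is judged:
By the outcome, as a careful person would: the job done as asked, in the order asked, and still so for the second after the job is handed in, with the robot touching nothing.
It also fails if it takes over 48 s, if anything falls off the work surface, if the arm or the gripper's body presses on something with over 40 N, if the wrist force passes 120 N, or if a joint passes its speed limit or range.

## Robot

A 6-joint arm with a two-finger parallel gripper is mounted at the origin on a cart in front of the work surface, level with it; the furniture and walls round the work are solid. World frame = base frame: x ahead of the robot, y to its left, z up, the work surface at z = 0. Lengths are in m, angles in rad, forces in N, time in s.
With the tool pointing down it reaches from about 0.25 to 0.725 m from the base axis. Payload 4 kg.
Tool frame: the origin (TCP) lies at the very end of the fingers, on their centre line; the grasp point (between the pads) lies 19 mm behind it; x points along the fingers, y is the direction in which the jaws open and shut, and the axes are right-handed (so a half turn about x gives the same grasp; the last joint's range is limited). The gripper opens to 85 mm and grips with 20 to 120 N. Pads are 22 mm wide; open, the fingers measure 114 mm over their backs; the gripper's body (76 mm by 85 mm) begins 54 mm behind the grasp point. The pads swing forward as they close: fully open they stand 13 mm farther back than shut.
Start: joints at [1.196, 0.241, 0.005, 1.335, 0, 1.571], TCP at [0.183, 0.465, 0.196] pointing down, gripper open.
Joint ranges: [-2.72, 2.72], [-1.05, 1.87], [-1.09, 1.28], [-1.99, 2.15], [-1.42, 1.44], [-3.14, 3.14]. Speed limits (rad/s): [2.79, 2.79, 3.14, 3.14, 3.14, 3.14].

## Interface

Orientations are given as a unit quaternion [x, y, z, w].
In Python, from workcell import get_obs, camera, job_done gives the robot as it stands. The module is installed in compiled form; this text tells all that it offers.
- The arm moves only by the tool arm_command, never from a script. Its argument "motion" is a list of rows, each an object of numbers: "x", "y", "z": the shift along the tool's x, y, z in m; "roll": the turn about the tool's x in rad; "fingers": the opening, from 0 (shut) to 1 (fully open). A call has 1 to 20 rows; each row shifts and turns the pose as measured when the row begins, along the tool's axes as they then stand; what a row does not reach is not made up. A row lasts 1/12 s, in which the tool goes at most 41.7 mm and 7.16 degrees, less where a joint would pass 70% of its speed; a pose out of reach is approached as far as the arm can. A call is refused whole if a number of a shift passes 0.0417 or a number of a turn 0.125, either way. A call with a gripper value outside its range is refused whole. The fingers move at their own pace and stop on an object; the grip force is fixed at half the most. Time passes only in rows, so rows that do not move let the fingers close. It gives the time, the measured TCP pose, the force and the opening at its end, in the units of the state.
- get_obs(): the state, without advancing time (a new reading comes with each control period).
- camera(name): name is "side" or "top" or "wrist"; returns a dict with "frame" (420x560x3 uint8, red, green, blue), "intrinsics" (3x3 intrinsics, pixels), "rvec" (rotation vector, rad) and "tvec" (3), from world to camera coordinates, as OpenCV has them. Camera axes: x right, y down, z forward; pixel columns grow to the right and rows downward; lengths in m; the calibration is good to about 2 mm. A picture is of the moment at which its call begins. There is no depth.
- job_done(): hands the job in, once; it reports no verdict.
The state is a dict: "clock": time; "joint_pos": joint angles; "joint_vel": joint speeds; "tau": joint torques, N m; "eef_pos": TCP position; "tool_rot": TCP orientation; "ft_force": force on the tool from outside, world axes, zero at the start; "ft_torque": the same for the moment, N m; "grip_width": finger opening in m.
Only numpy, scipy, OpenCV 4.12 (cv2) and the standard library are available. Lean on these libraries where they do the work, as an engineer would, in place of code of your own. Each camera call takes 0.05 s, during which the arm holds its last target.

## Working session

There is one attempt and no reset: what is moved stays moved. The work goes in short steps, Python scripts to look and compute and a tool call to move; the robot and the scene stay as the last step left them, time stands still between calls to the robot, and variables do not carry over. Pictures are saved under pics/ and viewed, and the job is handed in when it is done.

Besides the shell and the picture viewer there is one more tool, called after "Emit:" as name([rows], argument=value, ...), one row to a line, values as JSON. arm_command: Moves the arm, as the interface text tells. Its arguments: {"type":"object","properties":{"motion":{"type":"array","items":{"type":"object","properties":{"x":{"type":"number"},"y":{"type":"number"},"z":{"type":"number"},"roll":{"type":"number"},"fingers":{"type":"number"}}}}},"required":["motion"]}

```bash
mkdir -p pics
python3 - <<'E'
from workcell import get_obs,camera
import cv2,pickle
o=get_obs();print(o)
for n in("top","side"):
    c=camera(n);pickle.dump(c,open(f"{n}0.pkl","wb"))
    cv2.imwrite(f"pics/{n}0.png",c["frame"][:,:,::-1]);print(n,c["intrinsics"],c["rvec"],c["tvec"])
E
```

```text
{'clock': 0.0, 'joint_pos': array([1.19597040e+00, 2.41419102e-01, 3.74398357e-03, 1.33515666e+00,
       3.30456908e-06, 1.57079043e+00]), 'joint_vel': array([ 3.62702283e-04, -6.90357582e-05, -1.18068665e-03,  6.65812531e-04,
       -2.73514510e-04, -1.40412962e-03]), 'tau': array([ 1.64516950e-03, -3.72323728e+01,  2.52405113e+01,  1.70256360e-02,
        1.36767298e-04, -1.02009400e-05]), 'eef_pos': array([0.18280655, 0.46465653, 0.19541747]), 'tool_rot': array([ 0.13103763,  0.69486027, -0.13245128,  0.69458981]), 'ft_force': array([-0.16158587,  0.48847232,  0.91427913]), 'ft_torque': array([-0.06731763, -0.07117464, -0.04932746]), 'grip_width': 0.08534152729633489}
top [[482.96226411   0.         281.56233217]
 [  0.         482.96226411 199.40678051]
 [  0.           0.           1.        ]] [ 2.11890003 -2.11347373  0.20878992] [-0.25485398  0.51199561  1.28626425]
side [[415.53277572   0.         279.03437211]
 [  0.         415.53277572 206.09199165]
 [  0.           0.           1.        ]] [ 2.04984092 -0.5133109   0.30685782] [-0.56586413  0.06666656  1.28855421]
```

View pics/top0.png

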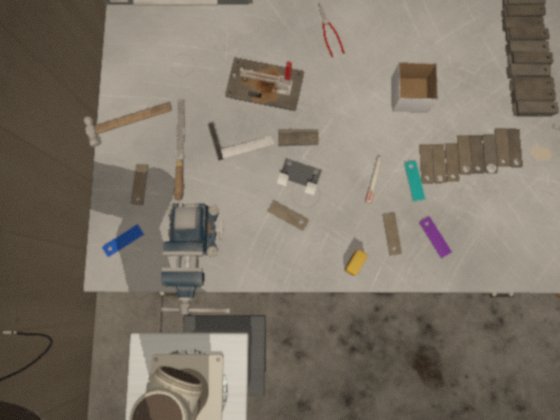

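View pics/side0.png

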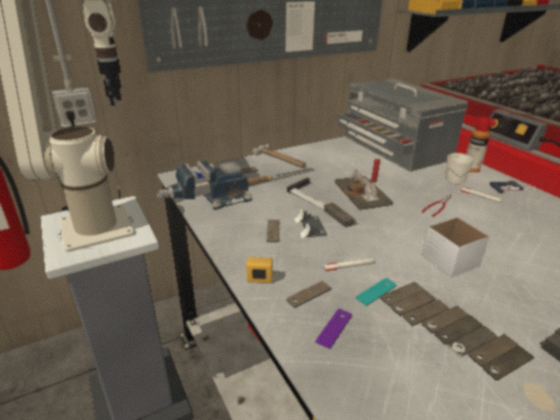

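```bash
cat > h.py <<'E'
import numpy as np,cv2
def P(c):
    R=cv2.Rodrigues(c["rvec"])[0];return c["intrinsics"],R,np.ravel(c["tvec"])
def proj(c,p):
    return cv2.projectPoints(np.array(p,float).reshape(-1,3),c["rvec"],c["tvec"],c["intrinsics"],None)[0].reshape(-1,2)
def ray(c,uv,z=0.):
    K,R,t=P(c);o=-R.T@t;uv=np.atleast_2d(uv).astype(float)
    d=(np.linalg.inv(K)@np.c_[uv,np.ones(len(uv))].T).T@R
    return o+d*((z-o[2])/d[:,2])[:,None]
def crop(c,u0,v0,w,h,s,fn):
    cv2.imwrite(fn,cv2.resize(c["frame"][v0:v0+h,u0:u0+w,::-1],None,fx=s,fy=s,interpolation=cv2.INTER_CUBIC))
E
python3 - <<'E'
import pickle
from h import *
t=pickle.load(open("top0.pkl","rb"));s=pickle.load(open("side0.pkl","rb"))
print(ray(t,[[288,215],[283,181],[313,189],[180,390]]))
print(proj(t,[[0,0,0],[.183,.465,.2]]),proj(s,[[0,0,0],[.183,.465,.2]]))
crop(t,250,145,90,90,8,"pics/tc.png") if 0 else crop(t,255,150,80,80,7,"pics/tc.png")
crop(s,250,195,90,70,8,"pics/sc.png")
E
```

```text
[[ 0.47746518 -0.27194856  0.        ]
 [ 0.57728431 -0.25745004  0.        ]
 [ 0.55373873 -0.34413774  0.        ]
 [ 0.00410321  0.01582344  0.        ]]
[[185.87059778 391.64920449]
 [-26.77334029 324.53238832]] [[ 96.55458972 227.59061551]
 [118.52238482 114.49619285]]
```

View pics/tc.png

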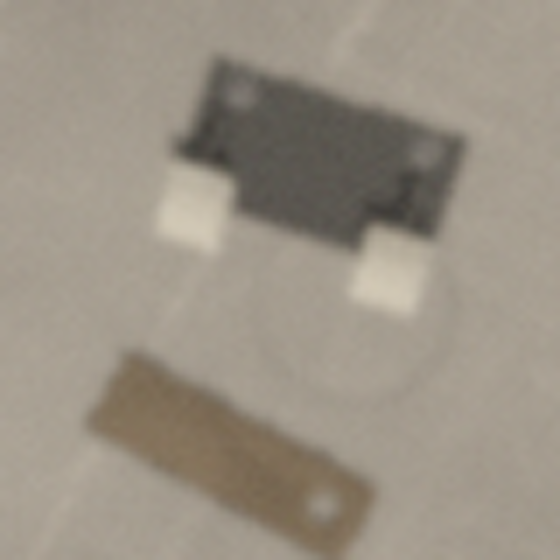

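View pics/sc.png

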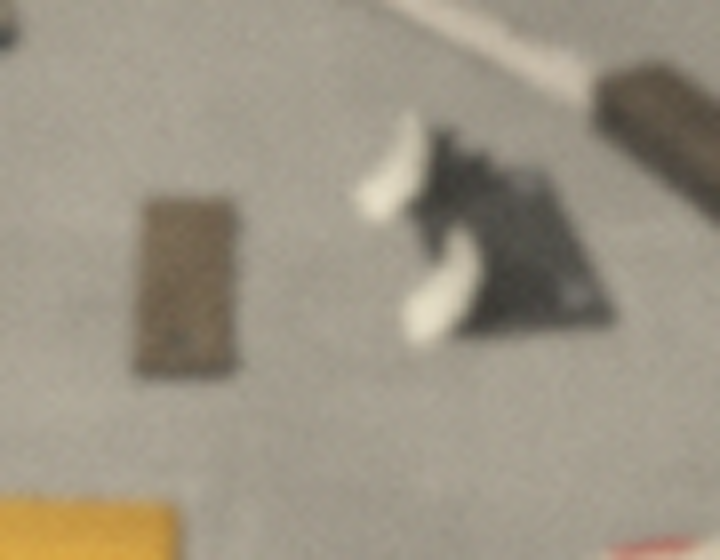

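```bash
cat > meas.py <<'E'
from h import *
def stripmask(c,roi):
    f=c["frame"]; hsv=cv2.cvtColor(f,cv2.COLOR_RGB2HSV)
    return hsv
def rect(m,roi,pick=0):
    u0,v0,w,h=roi
    mm=np.zeros_like(m);mm[v0:v0+h,u0:u0+w]=m[v0:v0+h,u0:u0+w]
    cs=cv2.findContours(mm,cv2.RETR_EXTERNAL,cv2.CHAIN_APPROX_NONE)[0]
    cs=sorted(cs,key=cv2.contourArea,reverse=True)
    return cs
E
python3 - <<'E'
import pickle
from meas import *
t=pickle.load(open("top0.pkl","rb"))
f=cv2.cvtColor(t["frame"],cv2.COLOR_RGB2HSV)
for p in [(290,213),(300,172),(283,180),(311,189),(300,200),(270,170)]: print(p,t["frame"][p[1],p[0]],f[p[1],p[0]])
g=t["frame"].astype(int)
strip=((g[...,0]-g[...,2]>20)&(g.sum(2)<420)).astype(np.uint8)
plate=(g.sum(2)<300).astype(np.uint8)
nose=(g.sum(2)>540).astype(np.uint8)
for nm,m,z,roi in (("strip",strip,.006,(262,195,55,40)),("plate",plate,.004,(275,150,50,45)),("nose",nose,.0,(275,165,50,35))):
    for c in rect(m,roi)[:2]:
        if len(c)<8: continue
        pw=ray(t,c.reshape(-1,2),z)[:,:2].astype(np.float32)
        r=cv2.minAreaRect(pw*1000);print(nm,r,np.round(cv2.boxPoints(r)).tolist())
E
```

```text
(290, 213) [130 113  90] [ 17  78 130]
(300, 172) [94 88 80] [17 38 94]
(283, 180) [201 192 174] [ 20  34 201]
(311, 189) [201 193 174] [ 21  34 201]
(300, 200) [162 155 141] [ 20  33 162]
(270, 170) [165 156 143] [ 18  34 165]
strip ((477.2138366699219, -271.543701171875), (120.98076629638672, 41.67889404296875), 60.8101921081543) [[430.0, -314.0], [466.0, -335.0], [525.0, -229.0], [489.0, -209.0]]
plate ((600.6577758789062, -305.8160705566406), (108.10794067382812, 56.72230911254883), 71.03892517089844) [[556.0, -348.0], [610.0, -366.0], [645.0, -264.0], [591.0, -245.0]]
nose ((550.71435546875, -335.42169189453125), (25.52507209777832, 18.70732307434082), 71.62349700927734) [[538.0, -345.0], [556.0, -350.0], [564.0, -326.0], [546.0, -320.0]]
nose ((577.2972412109375, -253.0945281982422), (23.821712493896484, 20.30251693725586), 0.07565769553184509) [[565.0, -243.0], [565.0, -263.0], [589.0, -263.0], [589.0, -243.0]]
```

```bash
cat >> h.py <<'E'
from scipy.spatial.transform import Rotation as Ro
E
python3 - <<'E'
from h import *
from workcell import get_obs
o=get_obs();R=Ro.from_quat(o["tool_rot"]).as_matrix();print(R.round(3))
print("jaw yaw",np.degrees(np.arctan2(R[1,1],R[0,1])))
import pickle
s=pickle.load(open("side0.pkl","rb"));t=pickle.load(open("top0.pkl","rb"))
crop(t,150,190,80,100,6,"pics/v.png")
print(ray(s,[[240,162]],[.15]),ray(s,[[240,162]],[.1]),ray(t,[[187,220],[210,215],[180,280]],0.15))
E
```

```text
[[-0.001  0.366  0.931]
 [-0.002  0.931 -0.366]
 [-1.    -0.002 -0.   ]]
jaw yaw 68.52431917932813
[[ 0.46423452 -0.05979199  0.15      ]] [[0.50750769 0.04326403 0.1       ]] [[ 0.43880026 -0.01390499  0.15      ]
 [ 0.45180305 -0.07188024  0.15      ]
 [ 0.28848844 -0.00277781  0.15      ]]
```

Emit:
arm_command([
  {"x": -0.04,"roll": -0.05},
  {"x": -0.04},
  {"x": -0.04},
])

```text
schema error: expected keys x, y, z, roll, fingers
```

```bash
cat > st.py <<'E'
from h import *
from workcell import get_obs
import json,os
O=np.array([.556,-.292]);Y=np.radians(-18.5)
if os.path.exists("stop.json"):
    O=np.array(json.load(open("stop.json"))[:2]);Y=json.load(open("stop.json"))[2]
A=np.array([[np.cos(Y),np.sin(Y)],[-np.sin(Y),np.cos(Y)]])
if __name__=="__main__":
    o=get_obs();R=Ro.from_quat(o["tool_rot"]).as_matrix()
    print("t",o["clock"],"pos",o["eef_pos"].round(4),"stopframe",(A@(o["eef_pos"][:2]-O)).round(4),"jaw",np.degrees(np.arctan2(R[1,1],R[0,1])).round(2),"tilt",np.degrees(np.arccos(-R[2,0])).round(2))
    print("q",o["joint_pos"].round(3),"F",o["ft_force"].round(1),"w",o["grip_width"])
    # target strip front: stop frame
E
python3 st.py
```

```text
t 0.1 pos [0.1828 0.4647 0.1955] stopframe [-0.594   0.5992] jaw 68.52 tilt 0.11
q [1.196 0.241 0.004 1.335 0.    1.571] F [-1.2  0.1  0.8] w 0.0857187532390821
```

Emit:
arm_command([
  {"x": -0.04,"y": 0,"z": 0,"roll": -0.05,"fingers": 0.7},
  {"x": -0.04,"y": 0,"z": 0,"roll": 0,"fingers": 0.7},
  {"x": -0.04,"y": 0,"z": 0,"roll": 0,"fingers": 0.7},
])

```text
clock: 0.35
eef_pos: [0.179, 0.455, 0.3038]
tool_rot: [0.1, 0.701, -0.127, 0.695]
ft_force: [1.5, 1.3, 0.8]
grip_width: 0.0598
```

```bash
python3 st.py
```

```text
t 0.35 pos [0.179  0.455  0.3038] stopframe [-0.5945  0.5888] jaw 71.54 tilt 2.17
q [ 1.196  0.235  0.273  1.647 -0.     1.518] F [1.5 1.3 0.8] w 0.059766933800736735
```

Emit:
arm_command([
  {"x": 0,"y": 0,"z": 0,"roll": 0,"fingers": 0.7},
  {"x": 0,"y": 0,"z": 0,"roll": 0,"fingers": 0.7},
])

```text
clock: 0.52
eef_pos: [0.1803, 0.4582, 0.3117]
tool_rot: [0.105, 0.7, -0.122, 0.696]
ft_force: [0.5, 0.3, -0.7]
grip_width: 0.0599
```

```bash
python3 st.py
```

```text
t 0.5167 pos [0.1803 0.4582 0.3117] stopframe [-0.5944  0.5922] jaw 71.54 tilt 1.41
q [ 1.196  0.231  0.289  1.653 -0.     1.518] F [ 0.5  0.3 -0.7] w 0.059889209807632224
```

Emit:
arm_command([
  {"x": 0,"y": -0.03,"z": 0.02,"roll": 0,"fingers": 0.7},
  {"x": 0,"y": -0.03,"z": 0.02,"roll": 0,"fingers": 0.7},
  {"x": 0,"y": -0.03,"z": 0.02,"roll": 0,"fingers": 0.7},
  {"x": 0,"y": -0.03,"z": 0.02,"roll": 0,"fingers": 0.7},
  {"x": 0,"y": -0.03,"z": 0.02,"roll": 0,"fingers": 0.7},
  {"x": 0,"y": -0.03,"z": 0.02,"roll": 0,"fingers": 0.7},
  {"x": 0,"y": -0.03,"z": 0.02,"roll": 0,"fingers": 0.7},
  {"x": 0,"y": -0.03,"z": 0.02,"roll": 0,"fingers": 0.7},
  {"x": 0,"y": -0.03,"z": 0.02,"roll": 0,"fingers": 0.7},
  {"x": 0,"y": -0.03,"z": 0.02,"roll": 0,"fingers": 0.7},
])

```text
clock: 1.35
eef_pos: [0.2746, 0.1013, 0.3076]
tool_rot: [0.095, 0.703, -0.12, 0.695]
ft_force: [0.8, 0.5, -0.4]
grip_width: 0.0601
```

```bash
python3 st.py
```

```text
t 1.35 pos [0.2746 0.1013 0.3076] stopframe [-0.3916  0.2837] jaw 72.51 tilt 2.08
q [ 0.38  -0.175 -0.143  1.631 -0.023  0.686] F [ 0.8  0.5 -0.4] w 0.06009060232428715
```

Emit:
arm_command([
  {"x": 0,"y": -0.03,"z": 0.025,"roll": 0,"fingers": 0.7},
  {"x": 0,"y": -0.03,"z": 0.025,"roll": 0,"fingers": 0.7},
  {"x": 0,"y": -0.03,"z": 0.025,"roll": 0,"fingers": 0.7},
  {"x": 0,"y": -0.03,"z": 0.025,"roll": 0,"fingers": 0.7},
  {"x": 0,"y": -0.03,"z": 0.025,"roll": 0,"fingers": 0.7},
  {"x": 0,"y": -0.03,"z": 0.025,"roll": 0,"fingers": 0.7},
  {"x": 0,"y": -0.03,"z": 0.025,"roll": 0,"fingers": 0.7},
  {"x": 0,"y": -0.03,"z": 0.025,"roll": 0,"fingers": 0.7},
  {"x": 0,"y": -0.02,"z": 0.02,"roll": 0,"fingers": 0.7},
  {"x": 0,"y": -0.01,"z": 0.01,"roll": 0,"fingers": 0.7},
  {"x": 0,"y": 0,"z": 0,"roll": 0,"fingers": 0.7},
])

```text
clock: 2.27
eef_pos: [0.4099, -0.2498, 0.3029]
tool_rot: [0.1, 0.706, -0.122, 0.69]
ft_force: [-0.2, 0.4, -0.9]
grip_width: 0.0597
```

```bash
python3 st.py;  python3 - <<'E'
from h import *
from workcell import camera
c=camera("wrist");cv2.imwrite("pics/w1.png",c["frame"][:,:,::-1])
import pickle;pickle.dump(c,open("w1.pkl","wb"))
E
```

```text
t 2.2667 pos [ 0.4099 -0.2498  0.3029] stopframe [-0.1519 -0.0063] jaw 71.89 tilt 2.23
q [-0.521  0.191  0.215  1.606 -0.037 -0.204] F [-0.2  0.4 -0.9] w 0.059655065471690256
```

View pics/w1.png

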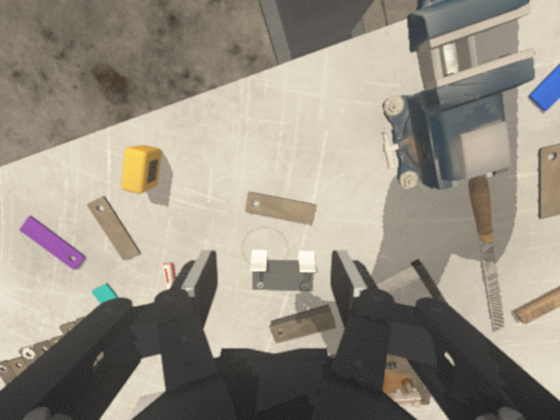

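Run:
```python
import pickle
from meas import *
import st
c=pickle.load(open("w1.pkl","rb"));g=c["frame"].astype(int)
crop(c,225,175,120,120,6,"pics/w1c.png")
sat=g[...,0]-g[...,2]
strip=((sat>20)&(g.sum(2)<450)).astype(np.uint8)
plate=(g.sum(2)<300).astype(np.uint8);nose=(g.sum(2)>660).astype(np.uint8)
for nm,m,z,roi in (("strip",strip,.006,(238,185,85,45)),("plate",plate,.004,(245,240,75,55)),("nose",nose,.0,(245,240,75,40))):
    for k in rect(m,roi)[:2]:
        if len(k)<8: continue
        pw=ray(c,k.reshape(-1,2),z)[:,:2]
        for f,q in(("W",pw),("S",(st.A@(pw-st.O).T).T)):
            r=cv2.minAreaRect((q*1000).astype(np.float32));print(nm,f,r,np.round(cv2.boxPoints(r)).tolist())
t=pickle.load(open("top0.pkl","rb"))
```

```text
strip W ((475.92218017578125, -269.88037109375), (114.35417175292969, 36.888916015625), 61.34959030151367) [[432.0, -311.0], [465.0, -329.0], [520.0, -229.0], [487.0, -211.0]]
strip S ((-82.95829010009766, -4.432487487792969), (114.35415649414062, 36.88890838623047), 79.84959411621094) [[-111.0, -57.0], [-75.0, -64.0], [-55.0, 49.0], [-91.0, 55.0]]
plate W ((589.4374389648438, -343.31121826171875), (7.341604709625244, 16.49692153930664), 71.15438079833984) [[580.0, -344.0], [596.0, -349.0], [598.0, -343.0], [583.0, -337.0]]
plate S ((47.99079132080078, -38.04978561401367), (7.34160852432251, 16.496889114379883), 89.65447998046875) [[40.0, -42.0], [56.0, -42.0], [56.0, -34.0], [40.0, -34.0]]
plate W ((633.9205932617188, -281.9681091308594), (7.274652004241943, 3.6952357292175293), 13.812970161437988) [[630.0, -281.0], [631.0, -285.0], [638.0, -283.0], [637.0, -279.0]]
plate S ((70.71082305908203, 34.23808288574219), (7.27468729019165, 3.695230007171631), 32.31300735473633) [[67.0, 34.0], [69.0, 31.0], [75.0, 35.0], [73.0, 38.0]]
nose W ((559.2407836914062, -339.0679626464844), (28.843379974365234, 44.308128356933594), 64.56562042236328) [[533.0, -343.0], [573.0, -362.0], [585.0, -336.0], [545.0, -317.0]]
nose S ((18.008255004882812, -43.60736083984375), (28.84339714050293, 44.308162689208984), 83.06562805175781) [[-6.0, -55.0], [38.0, -61.0], [42.0, -32.0], [-2.0, -27.0]]
nose W ((585.6107177734375, -257.2148132324219), (30.531591415405273, 42.27488708496094), 74.13140106201172) [[561.0, -266.0], [602.0, -278.0], [610.0, -248.0], [569.0, -237.0]]
nose S ((17.043058395385742, 42.383270263671875), (42.274925231933594, 30.531564712524414), 2.6314353942871094) [[-5.0, 57.0], [-3.0, 26.0], [39.0, 28.0], [37.0, 59.0]]
```

View pics/w1c.png

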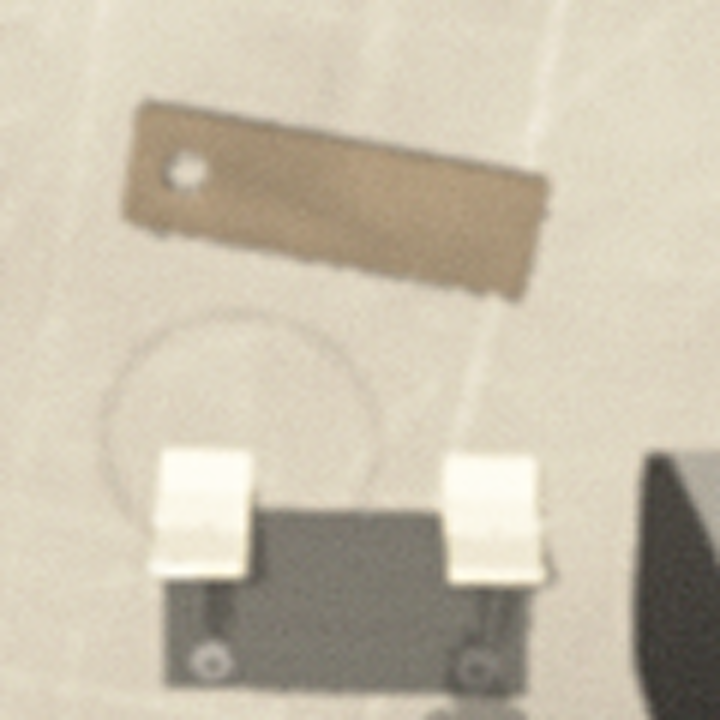

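Emit:
arm_command([
  {"x": 0.03,"y": 0,"z": 0,"roll": 0,"fingers": 0.7},
  {"x": 0.03,"y": 0,"z": 0,"roll": 0,"fingers": 0.7},
  {"x": 0.03,"y": 0,"z": 0,"roll": 0,"fingers": 0.7},
  {"x": 0.03,"y": 0,"z": 0,"roll": 0,"fingers": 0.7},
  {"x": 0.03,"y": 0,"z": 0,"roll": 0,"fingers": 0.7},
  {"x": 0.03,"y": 0,"z": 0,"roll": 0,"fingers": 0.7},
  {"x": 0.01,"y": 0,"z": 0,"roll": 0,"fingers": 0.7},
  {"x": 0,"y": 0,"z": 0,"roll": 0,"fingers": 0.7},
])

```text
clock: 2.98
eef_pos: [0.3988, -0.2435, 0.1041]
tool_rot: [0.099, 0.708, -0.118, 0.69]
ft_force: [-0.4, 0.4, -0.1]
grip_width: 0.0598
```

```bash
cat >> st.py <<'E'
    print("tilt vec stopframe",(A@R[:2,0]).round(4))
E
python3 st.py;  python3 - <<'E'
from h import *
import st
from workcell import camera
c=camera("wrist");cv2.imwrite("pics/w2.png",c["frame"][:,:,::-1])
E
```

```text
t 2.9833 pos [ 0.3988 -0.2435  0.1041] stopframe [-0.1644 -0.0039] jaw 72.36 tilt 2.13
q [-0.523  0.252 -0.231  1.102 -0.034 -0.215] F [-0.4  0.4 -0.1] w 0.059825042735287964
tilt vec stopframe [-0.0208 -0.0308]
```

View pics/w2.png

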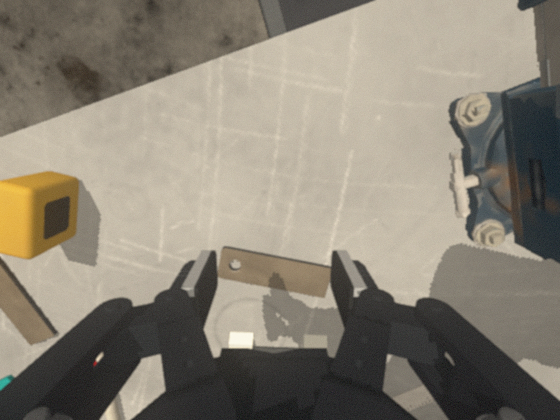

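Emit:
arm_command([
  {"x": 0.025,"y": 0,"z": 0,"roll": 0,"fingers": 0.7},
  {"x": 0.025,"y": 0,"z": 0,"roll": 0,"fingers": 0.7},
  {"x": 0.025,"y": 0,"z": 0,"roll": 0,"fingers": 0.7},
  {"x": 0.01,"y": 0,"z": 0,"roll": 0,"fingers": 0.7},
  {"x": 0,"y": 0,"z": 0,"roll": 0,"fingers": 0.7},
])

```text
clock: 3.45
eef_pos: [0.402, -0.2449, 0.0249]
tool_rot: [0.096, 0.703, -0.118, 0.695]
ft_force: [-0.3, 0.8, 0.5]
grip_width: 0.0599
```

```bash
python3 st.py;  python3 - <<'E'
from h import *
import st
from workcell import camera
c=camera("side");crop(c,200,180,130,90,6,"pics/s2.png")
E
```

```text
t 3.45 pos [ 0.402  -0.2449  0.0249] stopframe [-0.161  -0.0042] jaw 72.64 tilt 1.92
q [-0.523  0.336 -0.35   0.884 -0.034 -0.22 ] F [-0.3  0.8  0.5] w 0.05985651586945163
tilt vec stopframe [-0.0063 -0.0329]
```

View pics/s2.png

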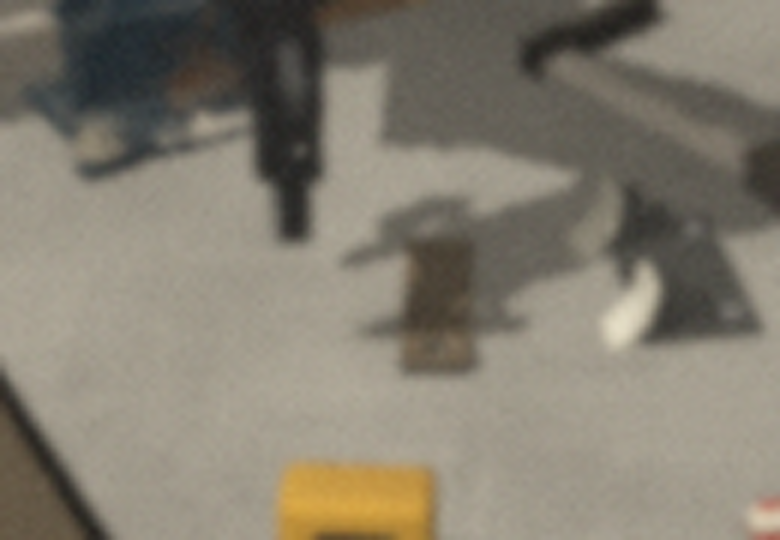

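Emit:
arm_command([
  {"x": 0.006,"y": 0,"z": 0,"roll": 0,"fingers": 0.7},
  {"x": 0.005,"y": 0,"z": 0,"roll": 0.01,"fingers": 0.7},
  {"x": 0.003,"y": 0,"z": 0,"roll": 0,"fingers": 0.7},
  {"x": 0,"y": 0,"z": 0,"roll": 0,"fingers": 0.7},
])

```text
clock: 3.83
eef_pos: [0.4063, -0.2469, 0.0159]
tool_rot: [0.098, 0.699, -0.123, 0.698]
ft_force: [-0.0, -0.2, -0.0]
grip_width: 0.0598
```

Emit:
arm_command([
  {"x": 0.003,"y": 0,"z": 0,"roll": 0,"fingers": 0.7},
  {"x": 0.003,"y": 0,"z": 0,"roll": 0,"fingers": 0.7},
  {"x": 0,"y": 0,"z": 0,"roll": 0,"fingers": 0.7},
])

```text
clock: 4.08
eef_pos: [0.4075, -0.2479, 0.0107]
tool_rot: [0.097, 0.698, -0.123, 0.699]
ft_force: [0.2, -0.0, 0.4]
grip_width: 0.0598
```

```bash
python3 st.py
```

```text
t 4.0833 pos [ 0.4075 -0.2479  0.0107] stopframe [-0.1548 -0.0053] jaw 72.06 tilt 2.07
q [-0.523  0.356 -0.367  0.834 -0.033 -0.21 ] F [ 0.2 -0.   0.4] w 0.059833160048947266
tilt vec stopframe [ 0.0071 -0.0354]
```

Emit:
arm_command([
  {"x": 0.002,"y": 0,"z": 0,"roll": 0,"fingers": 0.7},
  {"x": 0.002,"y": 0,"z": 0,"roll": 0,"fingers": 0.7},
  {"x": 0,"y": 0,"z": 0,"roll": 0,"fingers": 0.7},
])

```text
clock: 4.33
eef_pos: [0.4076, -0.2482, 0.0064]
tool_rot: [0.098, 0.698, -0.123, 0.699]
ft_force: [-1.3, 0.8, -0.1]
grip_width: 0.0596
```

Emit:
arm_command([
  {"x": 0.002,"y": 0,"z": 0,"roll": 0,"fingers": 0.7},
  {"x": 0.002,"y": 0,"z": 0,"roll": 0,"fingers": 0.7},
  {"x": 0,"y": 0,"z": 0,"roll": 0,"fingers": 0.7},
])

```text
clock: 4.58
eef_pos: [0.4074, -0.2484, 0.0018]
tool_rot: [0.098, 0.698, -0.123, 0.699]
ft_force: [-0.3, -0.8, 0.5]
grip_width: 0.0596
```

Emit:
arm_command([
  {"x": 0.002,"y": 0,"z": 0,"roll": 0,"fingers": 0.7},
  {"x": 0,"y": 0,"z": 0,"roll": 0,"fingers": 0.7},
])

```text
clock: 4.75
eef_pos: [0.4073, -0.2484, -0.0005]
tool_rot: [0.098, 0.698, -0.123, 0.699]
ft_force: [-0.2, -0.1, 0.7]
grip_width: 0.0597
```

Emit:
arm_command([
  {"x": 0.002,"y": 0,"z": 0,"roll": 0,"fingers": 0.7},
  {"x": 0,"y": 0,"z": 0,"roll": 0,"fingers": 0.7},
])

```text
clock: 4.92
eef_pos: [0.4073, -0.2485, -0.0027]
tool_rot: [0.098, 0.698, -0.123, 0.699]
ft_force: [-0.6, 1.1, 0.4]
grip_width: 0.0599
```

```bash
python3 st.py;  python3 - <<'E'
from h import *
import st
from workcell import camera
c=camera("side");crop(c,200,180,130,90,6,"pics/s3.png")
c=camera("wrist");cv2.imwrite("pics/w3.png",c["frame"][:,:,::-1])
E
```

```text
t 4.9167 pos [ 0.4073 -0.2485 -0.0027] stopframe [-0.1548 -0.0059] jaw 72.03 tilt 2.06
q [-0.524  0.375 -0.381  0.801 -0.033 -0.211] F [-0.6  1.1  0.4] w 0.05990974920083361
tilt vec stopframe [ 0.0067 -0.0353]
```

View pics/s3.png

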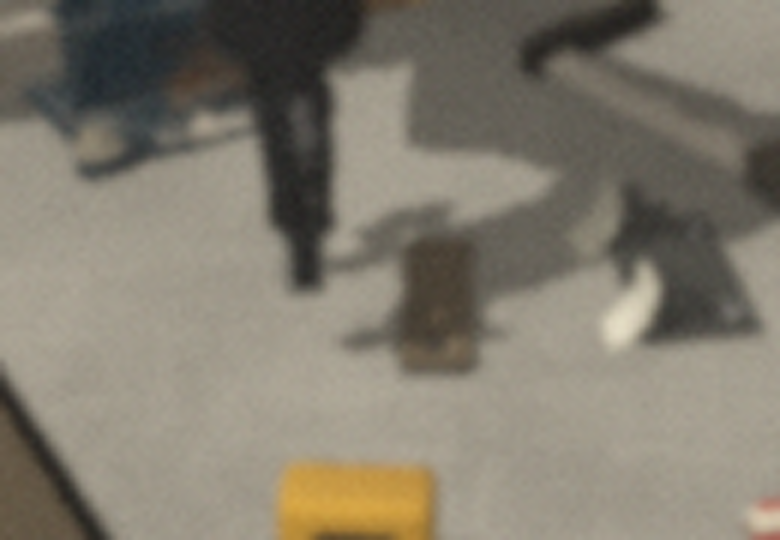

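View pics/w3.png

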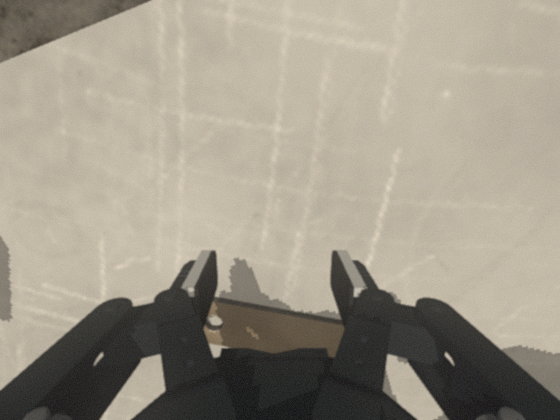

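Emit:
arm_command([
  {"x": 0.002,"y": 0,"z": 0,"roll": 0,"fingers": 0.7},
  {"x": 0,"y": 0,"z": 0,"roll": 0,"fingers": 0.7},
])

```text
clock: 5.18
eef_pos: [0.4077, -0.2488, -0.0044]
tool_rot: [0.098, 0.698, -0.123, 0.699]
ft_force: [-0.7, -0.6, -0.1]
grip_width: 0.0598
```

Emit:
arm_command([
  {"x": 0.002,"y": 0,"z": 0,"roll": 0,"fingers": 0.7},
  {"x": 0,"y": 0,"z": 0,"roll": 0,"fingers": 0.7},
])

```text
clock: 5.35
eef_pos: [0.4078, -0.2489, -0.0065]
tool_rot: [0.097, 0.698, -0.123, 0.699]
ft_force: [-0.9, 0.6, 0.0]
grip_width: 0.0597
```

Emit:
arm_command([
  {"x": 0.0015,"y": 0,"z": 0,"roll": 0,"fingers": 0.7},
  {"x": 0,"y": 0,"z": 0,"roll": 0,"fingers": 0.7},
])

```text
clock: 5.52
eef_pos: [0.4078, -0.249, -0.0082]
tool_rot: [0.097, 0.698, -0.123, 0.699]
ft_force: [-0.2, 0.4, -0.0]
grip_width: 0.06
```

Emit:
arm_command([
  {"x": 0.0015,"y": 0,"z": 0,"roll": 0,"fingers": 0.7},
  {"x": 0,"y": 0,"z": 0,"roll": 0,"fingers": 0.7},
])

```text
clock: 5.68
eef_pos: [0.4078, -0.249, -0.0099]
tool_rot: [0.097, 0.698, -0.123, 0.699]
ft_force: [0.1, -0.8, -0.7]
grip_width: 0.0596
```

Run:
```python
from h import *
from workcell import camera
c=camera("side");crop(c,200,180,130,90,6,"pics/s4.png")
```

```text
(no output)
```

View pics/s4.png

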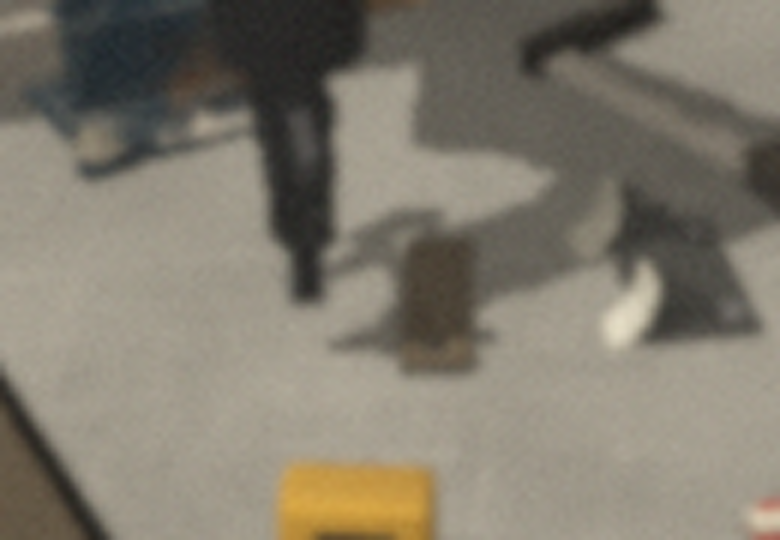

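Run:
```python
from h import *
from workcell import camera,get_obs
c=camera("side");o=get_obs();R=Ro.from_quat(o["tool_rot"]).as_matrix()
for off in (-.03,-.045):
  for dz in (-.011,.011):
    for dx in (-.013,-0.005,0):
      print(off,dz,dx,((proj(c,o["eef_pos"]+R@[dx,off,dz])[0]-[200,180])*6).round(0),(o["eef_pos"]+R@[dx,off,dz]).round(3))
```

```text
-0.03 -0.011 -0.013 [285. 347.] [ 0.388 -0.274  0.004]
-0.03 -0.011 -0.005 [286. 361.] [ 0.388 -0.274 -0.004]
-0.03 -0.011 0 [286. 369.] [ 0.388 -0.274 -0.009]
-0.03 0.011 -0.013 [329. 342.] [ 0.409 -0.281  0.005]
-0.03 0.011 -0.005 [330. 356.] [ 0.409 -0.281 -0.003]
-0.03 0.011 0 [330. 364.] [ 0.409 -0.281 -0.008]
-0.045 -0.011 -0.013 [289. 363.] [ 0.384 -0.288  0.005]
-0.045 -0.011 -0.005 [289. 377.] [ 0.384 -0.288 -0.003]
-0.045 -0.011 0 [290. 385.] [ 0.384 -0.289 -0.008]
-0.045 0.011 -0.013 [333. 359.] [ 0.405 -0.295  0.005]
-0.045 0.011 -0.005 [334. 372.] [ 0.405 -0.295 -0.003]
-0.045 0.011 0 [334. 381.] [ 0.405 -0.295 -0.008]
```

Run:
```python
from h import *
from workcell import camera
c=camera("side");f=c["frame"].astype(float)
for i in range(3): f+=camera("side")["frame"]
f/=4
k=f[215:255,235:275];k=np.clip((k-60)*2,0,255)[:,:,::-1]
cv2.imwrite("pics/s5.png",cv2.resize(k,None,fx=15,fy=15,interpolation=cv2.INTER_CUBIC))
print(f[222:246:1,247:256].mean(2).round(0).astype(int))
```

```text
[[118  87  57  43  42  52  77 109 130]
 [123  95  64  46  43  52  78 103 119]
 [122  98  66  47  46  53  72  95 105]
 [124  97  67  48  44  52  72  92 104]
 [126  99  67  50  44  52  75  99 119]
 [128 102  68  50  45  53  75 107 130]
 [126 104  75  54  49  56  79 111 138]
 [134 110  86  73  70  76  94 120 143]
 [140 126 111 103 104 107 118 136 149]
 [148 141 134 131 131 136 140 146 153]
 [150 149 146 147 147 148 149 152 154]
 [152 154 154 153 153 151 154 156 155]
 [153 153 155 156 154 154 154 154 154]
 [154 155 156 156 155 156 152 151 150]
 [154 155 155 156 154 154 152 147 139]
 [153 154 157 157 156 155 152 144 134]
 [156 157 158 156 159 159 156 152 144]
 [157 158 159 160 160 160 159 159 157]
 [159 159 159 158 159 159 160 159 161]
 [159 160 160 160 159 159 159 160 162]
 [159 160 160 160 159 159 158 161 162]
 [161 159 160 160 160 159 160 161 162]
 [163 163 161 160 159 160 162 161 164]
 [162 162 160 161 161 160 162 163 165]][ WARN:0@3.220] global loadsave.cpp:1063 imwrite_ Unsupported depth image for selected encoder is fallbacked to CV_8U.
```

View pics/s5.png

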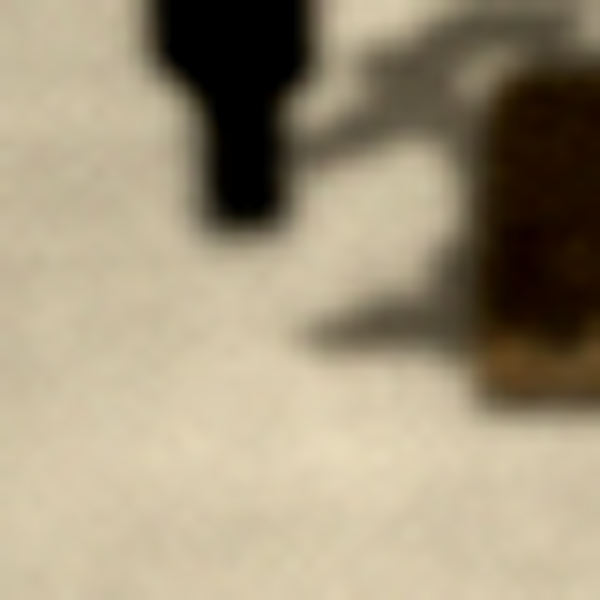

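Run:
```python
from h import *
from workcell import camera,get_obs
import st
c=camera("side");t=camera("top");o=get_obs();R=Ro.from_quat(o["tool_rot"]).as_matrix()
print("shadow tip",ray(c,[[255.7,237]]),"finger ray z=0,.01,.02,.03",[ray(c,[[251,230]],z).round(4).tolist() for z in (0,.01,.02,.03,.04)])
print(((proj(c,[[.476,-.270,.006]])-[200,180])*6))
print("top",proj(t,[o["eef_pos"]+R@[0,s,0] for s in(-.037,.037)]))
crop(t,225,150,100,100,6,"pics/t5.png")
```

```text
shadow tip [[ 4.14459323e-01 -2.75454106e-01 -1.11022302e-16]] finger ray z=0,.01,.02,.03 [[[0.4181, -0.2343, 0.0]], [[0.4119, -0.2481, 0.01]], [[0.4057, -0.2619, 0.02]], [[0.3996, -0.2757, 0.03]], [[0.3934, -0.2896, 0.04]]]
[[437.73319004 295.3314191 ]]
top [[292.3241316  243.55719464]
 [267.65662447 235.62092052]]
```

View pics/t5.png

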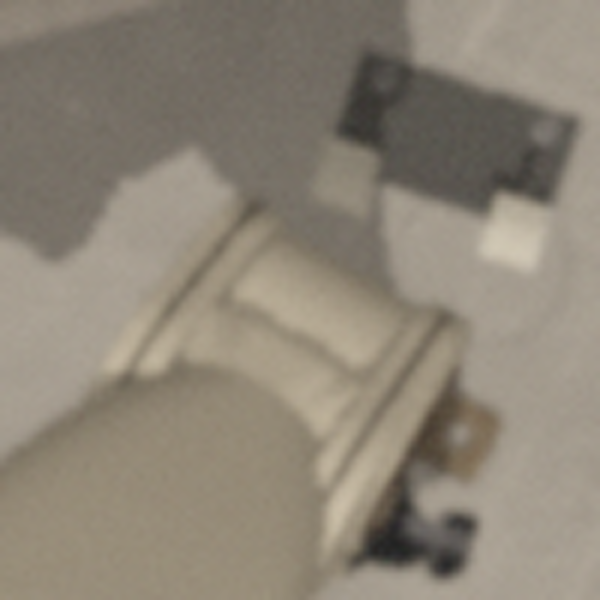

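Run:
```python
from h import *
from workcell import camera
c=camera("side")
a=ray(c,[[200+365/6,180+330/6],[200+333/6,180+345/6],[200+340/6,180+262/6],[200+325/6,180+270/6]])[:,:2]
T=np.array([[.402,-.2449],[.4078,-.249],[.402,-.2449],[.4078,-.249]])
print((a-T).round(4)); print(((a-T)[0]-(a-T)[1])/.0348,((a-T)[2]-(a-T)[3])/.0348)
```

```text
[[ 0.0309 -0.0281]
 [ 0.005  -0.0286]
 [ 0.0474  0.0351]
 [ 0.0312  0.0359]]
[0.74405    0.01225847] [ 0.46418884 -0.02119591]
```

Emit:
arm_command([
  {"x": 0.003,"y": 0,"z": 0,"roll": 0,"fingers": 0.7},
  {"x": 0.003,"y": 0,"z": 0,"roll": 0,"fingers": 0.7},
  {"x": 0,"y": 0,"z": 0,"roll": 0,"fingers": 0.7},
])

```text
clock: 6.38
eef_pos: [0.4083, -0.2495, -0.0158]
tool_rot: [0.097, 0.697, -0.123, 0.699]
ft_force: [0.7, 0.8, 0.5]
grip_width: 0.0595
```

Emit:
arm_command([
  {"x": 0.002,"y": 0,"z": 0,"roll": 0,"fingers": 0.7},
  {"x": 0,"y": 0,"z": 0,"roll": 0,"fingers": 0.7},
])

```text
clock: 6.55
eef_pos: [0.408, -0.2495, -0.0184]
tool_rot: [0.097, 0.697, -0.123, 0.699]
ft_force: [-0.8, -1.0, -0.0]
grip_width: 0.0599
```

```bash
python3 st.py
python3 - <<'E'
from h import *
from workcell import camera
c=camera("side");crop(c,200,180,130,90,6,"pics/s6.png")
E
```

```text
t 6.55 pos [ 0.408  -0.2495 -0.0184] stopframe [-0.1539 -0.0066] jaw 72.04 tilt 2.1
q [-0.525  0.399 -0.397  0.76  -0.033 -0.212] F [-0.8 -1.  -0. ] w 0.059884813580188934
tilt vec stopframe [ 0.0084 -0.0357]
```

View pics/s6.png

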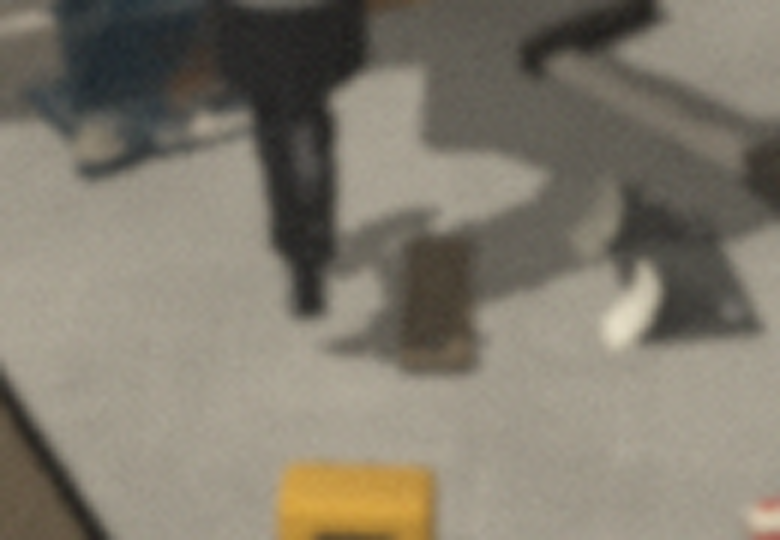

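Emit:
arm_command([
  {"x": 0.004,"y": 0,"z": 0,"roll": 0,"fingers": 0.7},
  {"x": 0.004,"y": 0,"z": 0,"roll": 0,"fingers": 0.7},
  {"x": 0,"y": 0,"z": 0,"roll": 0,"fingers": 0.7},
])

```text
clock: 6.85
eef_pos: [0.4084, -0.25, -0.0268]
tool_rot: [0.097, 0.697, -0.123, 0.699]
ft_force: [0.3, 0.1, -0.7]
grip_width: 0.0599
```

Emit:
arm_command([
  {"x": 0.003,"y": 0,"z": 0,"roll": 0,"fingers": 0.7},
  {"x": 0,"y": 0,"z": 0,"roll": 0,"fingers": 0.7},
])

```text
clock: 7.02
eef_pos: [0.4081, -0.25, -0.0304]
tool_rot: [0.097, 0.697, -0.123, 0.699]
ft_force: [0.2, 0.3, 0.4]
grip_width: 0.0597
```

```bash
python3 st.py
python3 - <<'E'
from h import *
from workcell import camera
c=camera("side");crop(c,200,180,130,90,6,"pics/s7.png")
E
```

```text
t 7.0167 pos [ 0.4081 -0.25   -0.0304] stopframe [-0.1536 -0.0071] jaw 72.03 tilt 2.11
q [-0.526  0.418 -0.408  0.729 -0.033 -0.213] F [0.2 0.3 0.4] w 0.05967900068952904
tilt vec stopframe [ 0.0087 -0.0357]
```

View pics/s7.png

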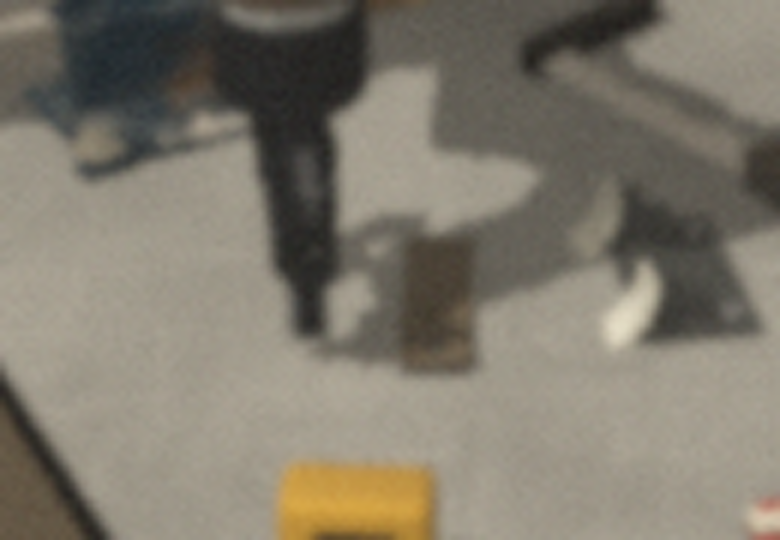

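Emit:
arm_command([
  {"x": 0.003,"y": 0,"z": 0,"roll": 0,"fingers": 0.7},
  {"x": 0,"y": 0,"z": 0,"roll": 0,"fingers": 0.7},
])

```text
clock: 7.23
eef_pos: [0.4085, -0.2503, -0.0333]
tool_rot: [0.097, 0.697, -0.123, 0.7]
ft_force: [-0.4, 0.1, -0.2]
grip_width: 0.0601
```

Emit:
arm_command([
  {"x": 0.0015,"y": 0,"z": 0,"roll": 0,"fingers": 0.7},
  {"x": 0,"y": 0,"z": 0,"roll": 0,"fingers": 0.7},
])

```text
clock: 7.4
eef_pos: [0.4085, -0.2504, -0.035]
tool_rot: [0.097, 0.697, -0.123, 0.7]
ft_force: [-0.4, 0.2, 0.2]
grip_width: 0.0598
```

```bash
python3 st.py
python3 - <<'E'
from h import *
from workcell import camera
import st
c=camera("side");crop(c,200,180,130,90,6,"pics/s8.png")
p=ray(c,[[251.2,236.5]],.005);print(p,st.A@(p[0,:2]-st.O))
c=camera("wrist");cv2.imwrite("pics/w8.png",c["frame"][:,:,::-1])
E
```

```text
t 7.4 pos [ 0.4085 -0.2504 -0.035 ] stopframe [-0.1531 -0.0073] jaw 72.04 tilt 2.13
q [-0.526  0.426 -0.411  0.717 -0.033 -0.213] F [-0.4  0.2  0.2] w 0.05983329531898208
tilt vec stopframe [ 0.0095 -0.0359]
[[ 0.40060643 -0.27342973  0.005     ]] [-0.15325583 -0.03169648]
```

View pics/s8.png

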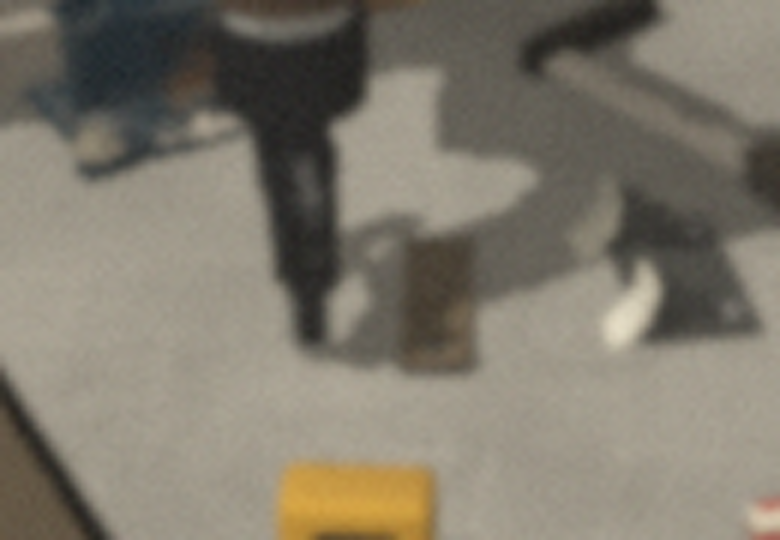

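View pics/w8.png

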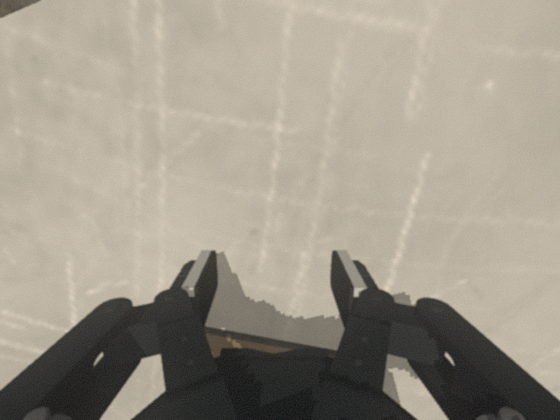

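Emit:
arm_command([
  {"x": 0.0015,"y": 0,"z": 0,"roll": 0,"fingers": 0.7},
  {"x": 0,"y": 0,"z": 0,"roll": 0,"fingers": 0.7},
])

```text
clock: 7.67
eef_pos: [0.4089, -0.2507, -0.0361]
tool_rot: [0.097, 0.697, -0.124, 0.7]
ft_force: [0.2, 0.3, -0.9]
grip_width: 0.0596
```

Emit:
arm_command([
  {"x": 0.0015,"y": 0,"z": 0,"roll": 0,"fingers": 0.7},
  {"x": 0,"y": 0,"z": 0,"roll": 0,"fingers": 0.7},
])

```text
clock: 7.83
eef_pos: [0.409, -0.2508, -0.0377]
tool_rot: [0.097, 0.697, -0.124, 0.7]
ft_force: [-0.2, -0.3, 0.1]
grip_width: 0.0596
```

Emit:
arm_command([
  {"x": 0.0015,"y": 0,"z": 0,"roll": 0,"fingers": 0.7},
  {"x": 0,"y": 0,"z": 0,"roll": 0,"fingers": 0.7},
])

```text
clock: 8.0
eef_pos: [0.4094, -0.251, -0.0386]
tool_rot: [0.097, 0.696, -0.124, 0.7]
ft_force: [-1.5, 0.6, 0.0]
grip_width: 0.0598
```

Emit:
arm_command([
  {"x": 0.0015,"y": 0,"z": 0,"roll": 0,"fingers": 0.7},
  {"x": 0,"y": 0,"z": 0,"roll": 0,"fingers": 0.7},
])

```text
clock: 8.17
eef_pos: [0.4096, -0.2511, -0.0384]
tool_rot: [0.097, 0.696, -0.123, 0.701]
ft_force: [-0.1, 0.6, 0.7]
grip_width: 0.0597
```

Emit:
arm_command([
  {"x": -0.0015,"y": 0,"z": 0,"roll": 0,"fingers": 0.7},
  {"x": 0,"y": 0,"z": 0.008,"roll": 0,"fingers": 0.7},
  {"x": 0,"y": 0,"z": 0.008,"roll": 0,"fingers": 0.7},
  {"x": 0,"y": 0,"z": 0.008,"roll": 0,"fingers": 0.7},
  {"x": 0,"y": 0,"z": 0,"roll": 0,"fingers": 0.7},
])

```text
clock: 8.58
eef_pos: [0.4353, -0.2595, -0.0365]
tool_rot: [0.097, 0.696, -0.124, 0.701]
ft_force: [-0.0, -1.0, -0.2]
grip_width: 0.0599
```

```bash
python3 st.py
python3 - <<'E'
from h import *
from workcell import camera
c=camera("side");crop(c,200,180,130,90,6,"pics/s9.png")
E
```

```text
t 8.5833 pos [ 0.4353 -0.2595 -0.0365] stopframe [-0.1248 -0.0075] jaw 72.03 tilt 2.22
q [-0.516  0.467 -0.344  0.74  -0.033 -0.203] F [-0.  -1.  -0.2] w 0.05992905801347569
tilt vec stopframe [ 0.0141 -0.036 ]
```

View pics/s9.png

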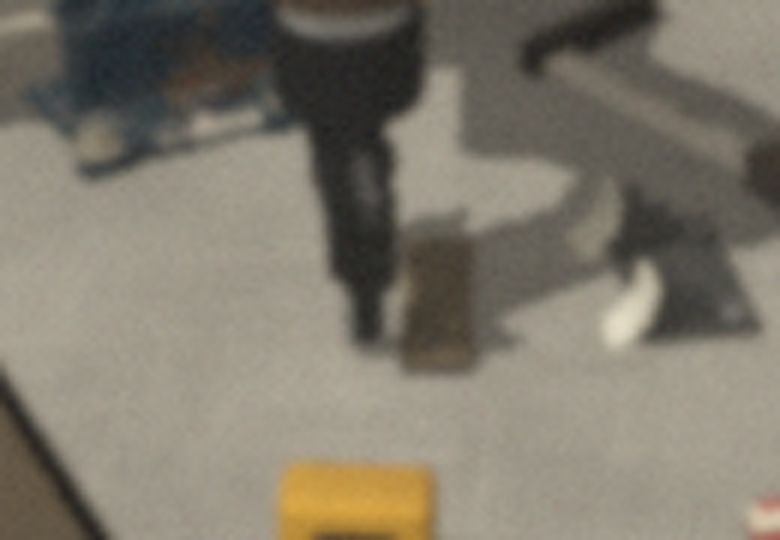

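Emit:
arm_command([
  {"x": 0,"y": 0,"z": 0.008,"roll": 0,"fingers": 0.7},
  {"x": 0,"y": 0,"z": 0.008,"roll": 0,"fingers": 0.7},
  {"x": 0,"y": 0,"z": 0.008,"roll": 0,"fingers": 0.7},
  {"x": 0,"y": 0,"z": 0.008,"roll": 0,"fingers": 0.7},
  {"x": 0,"y": 0,"z": 0.008,"roll": 0,"fingers": 0.7},
  {"x": 0,"y": 0,"z": 0.006,"roll": 0,"fingers": 0.7},
  {"x": 0,"y": 0,"z": 0,"roll": 0,"fingers": 0.7},
])

```text
clock: 9.22
eef_pos: [0.4796, -0.2739, -0.0374]
tool_rot: [0.097, 0.698, -0.124, 0.698]
ft_force: [-0.5, 0.1, 1.2]
grip_width: 0.06
```

```bash
python3 st.py
python3 - <<'E'
from h import *
from workcell import camera
c=camera("side");crop(c,200,180,130,90,6,"pics/s10.png")
c=camera("top");crop(c,255,150,80,80,7,"pics/t10.png")
E
```

```text
t 9.2167 pos [ 0.4796 -0.2739 -0.0374] stopframe [-0.0781 -0.0071] jaw 72.02 tilt 2.12
q [-0.497  0.543 -0.207  0.809 -0.035 -0.184] F [-0.5  0.1  1.2] w 0.059959593250865785
tilt vec stopframe [ 0.0061 -0.0366]
```

View pics/s10.png

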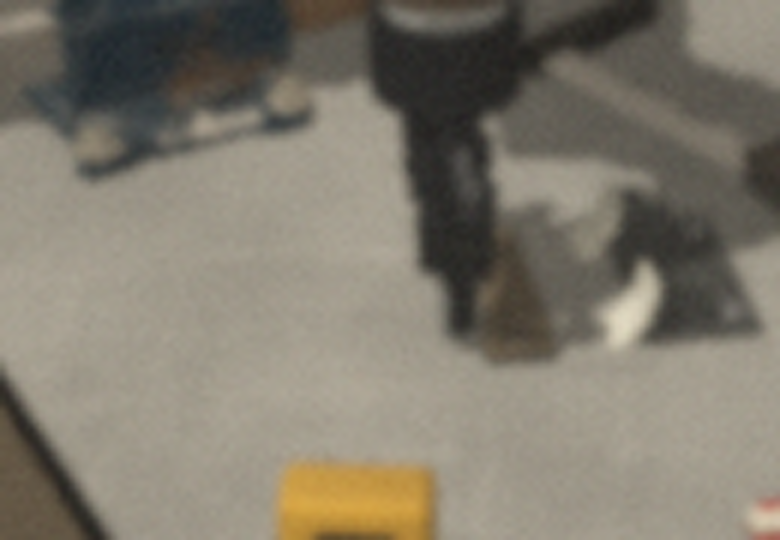

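View pics/t10.png

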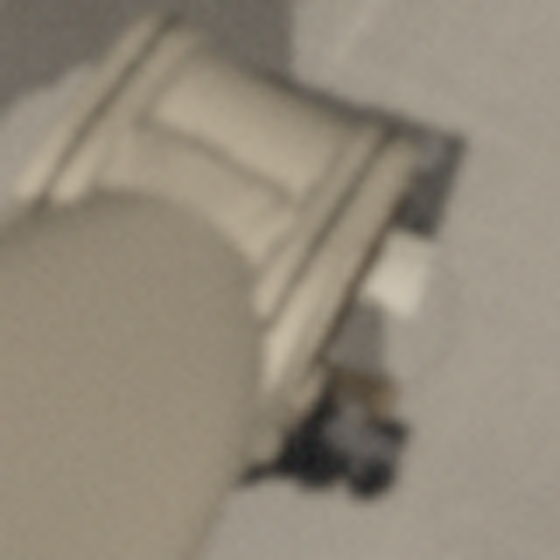

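Emit:
arm_command([
  {"x": -0.0003,"y": 0,"z": 0.006,"roll": 0,"fingers": 0.7},
  {"x": 0,"y": 0,"z": 0.006,"roll": 0,"fingers": 0.7},
  {"x": -0.0003,"y": 0,"z": 0.006,"roll": 0,"fingers": 0.7},
  {"x": 0,"y": 0,"z": 0.006,"roll": 0,"fingers": 0.7},
  {"x": -0.0003,"y": 0,"z": 0.006,"roll": 0,"fingers": 0.7},
  {"x": 0,"y": 0,"z": 0,"roll": 0,"fingers": 0.7},
])

```text
clock: 9.82
eef_pos: [0.5082, -0.2825, -0.0375]
tool_rot: [0.098, 0.7, -0.123, 0.697]
ft_force: [-1.2, 0.6, -0.1]
grip_width: 0.0596
```

```bash
python3 st.py
python3 - <<'E'
from h import *
from workcell import camera
c=camera("side");crop(c,200,180,130,90,6,"pics/s11.png")
c=camera("wrist");cv2.imwrite("pics/w11.png",c["frame"][:,:,::-1])
E
```

```text
t 9.8167 pos [ 0.5082 -0.2825 -0.0375] stopframe [-0.0484 -0.0061] jaw 72.02 tilt 2.02
q [-0.487  0.591 -0.115  0.856 -0.034 -0.174] F [-1.2  0.6 -0.1] w 0.059648439514476494
tilt vec stopframe [ 0.0022 -0.0352]
```

View pics/s11.png

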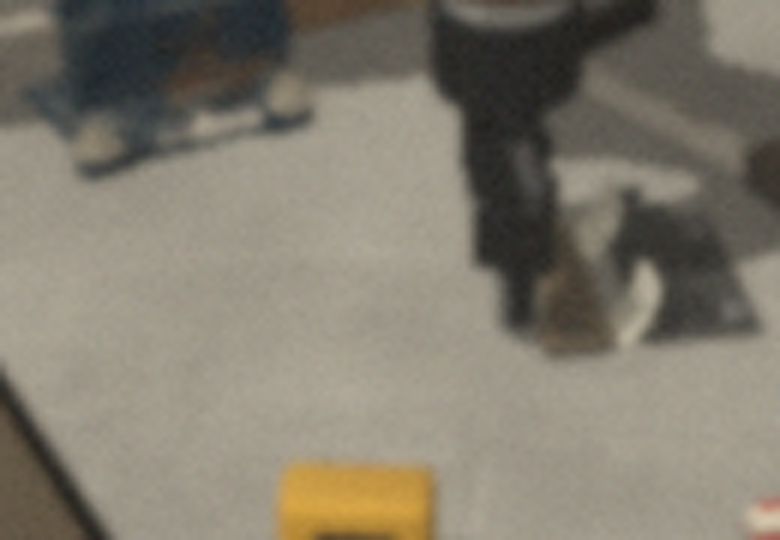

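Emit:
arm_command([
  {"x": 0,"y": 0,"z": 0.004,"roll": 0,"fingers": 0.7},
  {"x": 0,"y": 0,"z": 0.004,"roll": 0,"fingers": 0.7},
  {"x": 0,"y": 0,"z": 0.004,"roll": 0,"fingers": 0.7},
  {"x": 0,"y": 0,"z": 0.004,"roll": 0,"fingers": 0.7},
])

```text
clock: 10.25
eef_pos: [0.5188, -0.2857, -0.0382]
tool_rot: [0.099, 0.703, -0.123, 0.694]
ft_force: [-3.9, 1.9, 2.8]
grip_width: 0.0599
```

```bash
python3 st.py
python3 - <<'E'
from h import *
from workcell import camera
c=camera("side");crop(c,240,190,100,70,8,"pics/s12.png")
E
```

```text
t 10.25 pos [ 0.5188 -0.2857 -0.0382] stopframe [-0.0373 -0.0058] jaw 71.98 tilt 2.04
q [-0.483  0.616 -0.071  0.886 -0.036 -0.168] F [-3.9  1.9  2.8] w 0.059880141127041105
tilt vec stopframe [-0.007  -0.0349]
```

View pics/s12.png

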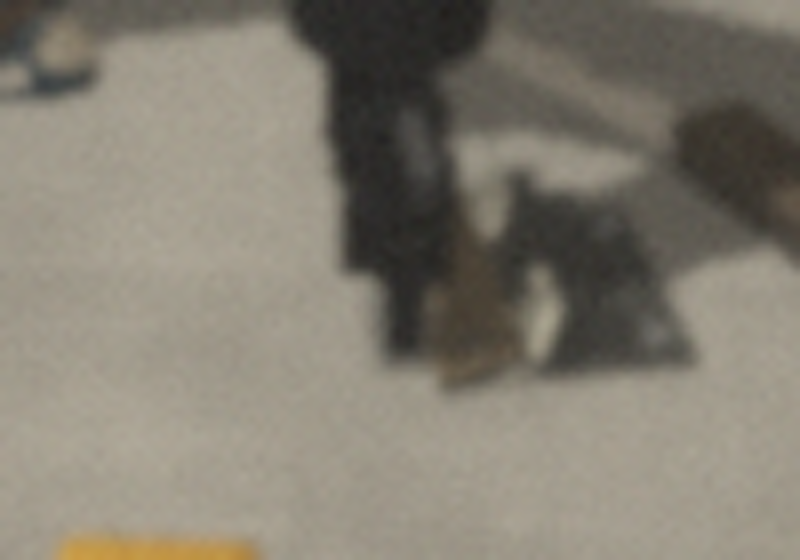

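Emit:
arm_command([
  {"x": -0.001,"y": 0,"z": 0.005,"roll": 0,"fingers": 0.7},
  {"x": -0.0003,"y": 0,"z": 0.005,"roll": 0,"fingers": 0.7},
  {"x": -0.0003,"y": 0,"z": 0.005,"roll": 0,"fingers": 0.7},
])

```text
clock: 10.55
eef_pos: [0.5348, -0.2907, -0.0375]
tool_rot: [0.099, 0.703, -0.122, 0.694]
ft_force: [-1.6, 1.1, 0.6]
grip_width: 0.06
```

```bash
python3 st.py
python3 - <<'E'
from h import *
from workcell import camera
c=camera("side");crop(c,240,190,100,70,8,"pics/s13.png")
E
```

```text
t 10.55 pos [ 0.5348 -0.2907 -0.0375] stopframe [-0.0206 -0.0055] jaw 72.0 tilt 2.0
q [-0.478  0.641 -0.019  0.911 -0.035 -0.164] F [-1.6  1.1  0.6] w 0.059984040804409035
tilt vec stopframe [-0.0065 -0.0343]
```

View pics/s13.png

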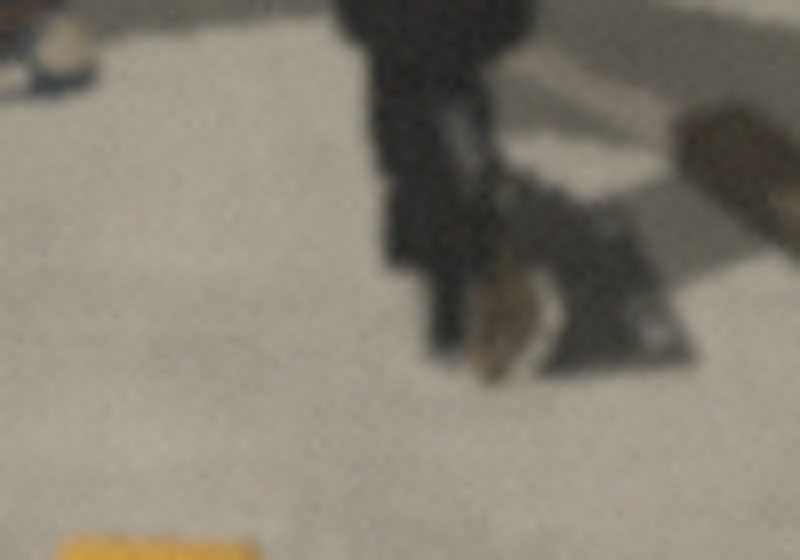

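Climbing well; a little more, feeling for the rise in force.

Emit:
arm_command([
  {"x": 0,"y": 0,"z": 0.003,"roll": 0,"fingers": 0.7},
  {"x": 0,"y": 0,"z": 0.003,"roll": 0,"fingers": 0.7},
])

```text
clock: 10.77
eef_pos: [0.5383, -0.2919, -0.0374]
tool_rot: [0.099, 0.705, -0.122, 0.692]
ft_force: [-13.6, 4.6, 11.1]
grip_width: 0.0601
```

Emit:
arm_command([
  {"x": 0,"y": 0,"z": 0.003,"roll": 0,"fingers": 0.7},
  {"x": 0,"y": 0,"z": 0.003,"roll": 0,"fingers": 0.7},
])

```text
clock: 10.93
eef_pos: [0.5376, -0.2916, -0.0371]
tool_rot: [0.1, 0.71, -0.121, 0.687]
ft_force: [-9.2, 2.8, 8.1]
grip_width: 0.0596
```

```bash
python3 st.py
python3 - <<'E'
from h import *
from workcell import camera
c=camera("side");crop(c,240,190,100,70,8,"pics/s14.png")
c=camera("wrist");cv2.imwrite("pics/w14.png",c["frame"][:,:,::-1])
E
```

```text
t 10.9333 pos [ 0.5376 -0.2916 -0.0371] stopframe [-0.0176 -0.0055] jaw 72.09 tilt 2.52
q [-0.476  0.66   0.018  0.949 -0.039 -0.162] F [-9.2  2.8  8.1] w 0.059578683989224696
tilt vec stopframe [-0.0265 -0.035 ]
```

View pics/s14.png

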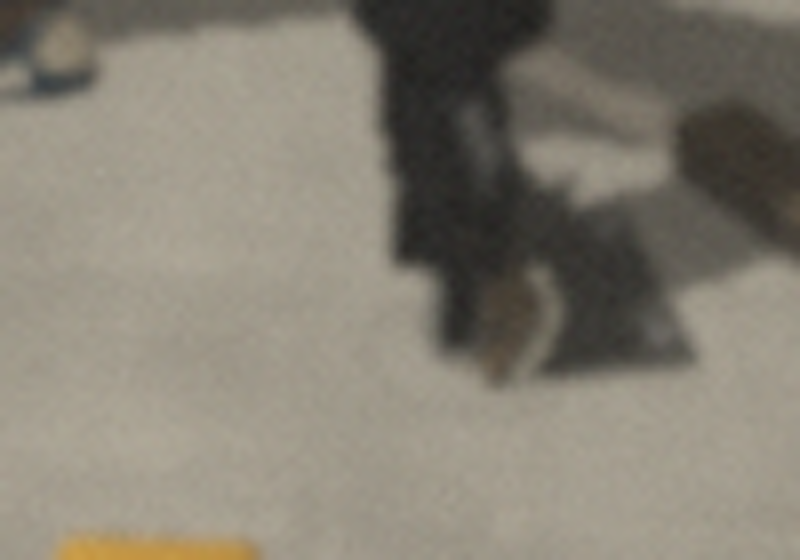

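Emit:
arm_command([
  {"x": 0,"y": 0,"z": 0.004,"roll": 0,"fingers": 0.7},
  {"x": 0,"y": 0,"z": 0.004,"roll": 0,"fingers": 0.7},
])

```text
clock: 11.2
eef_pos: [0.537, -0.2914, -0.037]
tool_rot: [0.1, 0.715, -0.12, 0.681]
ft_force: [-11.4, 3.2, 10.1]
grip_width: 0.0598
```

Emit:
arm_command([
  {"x": 0,"y": 0,"z": -0.006,"roll": 0,"fingers": 0.7},
  {"x": 0,"y": 0,"z": -0.01,"roll": 0,"fingers": 0.7},
  {"x": 0,"y": 0,"z": -0.02,"roll": 0,"fingers": 0.7},
  {"x": 0,"y": 0,"z": -0.02,"roll": 0,"fingers": 0.7},
  {"x": 0,"y": 0,"z": 0,"roll": 0,"fingers": 0.7},
])

```text
clock: 11.62
eef_pos: [0.4881, -0.2759, -0.0331]
tool_rot: [0.099, 0.711, -0.121, 0.685]
ft_force: [-0.7, 0.9, 0.7]
grip_width: 0.0598
```

```bash
python3 st.py
python3 - <<'E'
from h import *
from workcell import camera
c=camera("side");crop(c,240,190,100,70,8,"pics/s15.png")
c=camera("wrist");cv2.imwrite("pics/w15.png",c["frame"][:,:,::-1])
E
```

```text
t 11.6167 pos [ 0.4881 -0.2759 -0.0331] stopframe [-0.0695 -0.0063] jaw 72.12 tilt 2.71
q [-0.49   0.576 -0.131  0.889 -0.04  -0.177] F [-0.7  0.9  0.7] w 0.05979857069131488
tilt vec stopframe [-0.031  -0.0357]
```

View pics/s15.png

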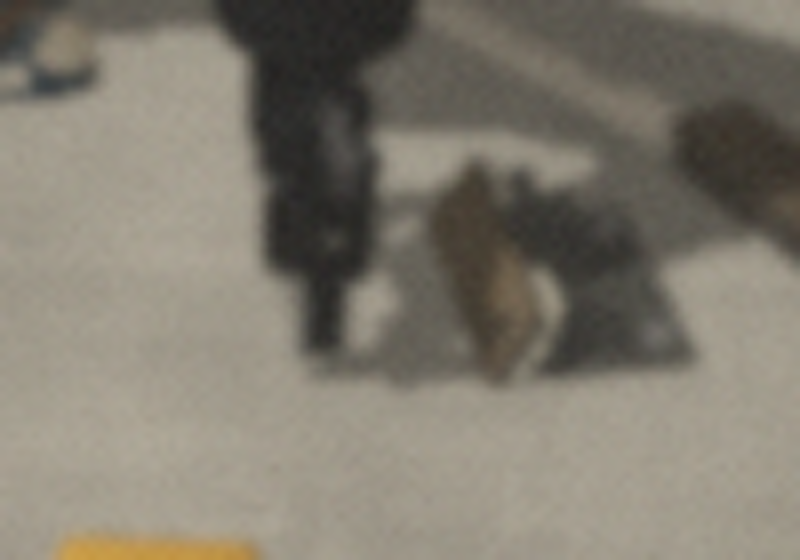

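View pics/w15.png

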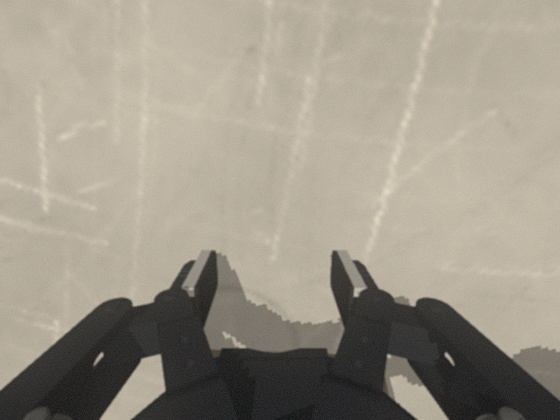

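Run:
```python
from h import *
from workcell import camera
import st
c=camera("side")
for uv,z in (((495,382),0),((538,290),.031),((520,265),.031),((520,265),.034),((475,155),.034),((435,215),.0)):
    p=ray(c,[[240+uv[0]/8,190+uv[1]/8]],z)[0];print(uv,z,(st.A@(p[:2]-st.O)).round(4))
# expected corners of leaning strip, stop frame
th=np.radians(60)
for y in(-.064,.055):
  for q in [(0,0),(-.0052,.003),(.018,.031),(.0128,.034)]:
    xy=st.A.T@np.array([q[0],y])+st.O
    print(y,q,((proj(c,[*xy,q[1]])[0]-[240,190])*8).round(0))
```

```text
(495, 382) 0 [-0.0029 -0.0553]
(538, 290) 0.031 [ 0.0154 -0.0423]
(520, 265) 0.031 [ 0.0126 -0.0242]
(520, 265) 0.034 [ 0.0115 -0.0288]
(475, 155) 0.034 [0.0121 0.0537]
(435, 215) 0.0 [-0.0009  0.0654]
-0.064 (0, 0) [508. 394.]
-0.064 (-0.0052, 0.003) [494. 389.]
-0.064 (0.018, 0.031) [558. 321.]
-0.064 (0.0128, 0.034) [545. 315.]
0.055 (0, 0) [442. 228.]
0.055 (-0.0052, 0.003) [430. 223.]
0.055 (0.018, 0.031) [489. 159.]
0.055 (0.0128, 0.034) [476. 153.]
```

Emit:
arm_command([
  {"x": -0.03,"y": 0,"z": 0,"roll": 0,"fingers": 0},
  {"x": -0.03,"y": 0,"z": 0,"roll": 0,"fingers": 0},
  {"x": -0.03,"y": 0,"z": 0,"roll": 0,"fingers": 0},
  {"x": -0.02,"y": 0,"z": 0,"roll": 0,"fingers": 0},
  {"x": 0,"y": 0,"z": 0,"roll": 0,"fingers": 0},
  {"x": 0,"y": 0,"z": 0,"roll": 0,"fingers": 0},
])

```text
clock: 12.27
eef_pos: [0.5061, -0.2779, 0.0826]
tool_rot: [0.098, 0.706, -0.122, 0.691]
ft_force: [-0.4, -0.6, -0.9]
grip_width: -0.0001
```

```bash
python3 st.py
python3 - <<'E'
from h import *
from workcell import camera
c=camera("side");crop(c,220,160,130,95,6,"pics/s16.png")
c=camera("wrist");cv2.imwrite("pics/w16.png",c["frame"][:,:,::-1])
E
```

```text
t 12.2667 pos [ 0.5061 -0.2779  0.0826] stopframe [-0.0518 -0.0025] jaw 72.19 tilt 2.29
q [-0.479  0.47   0.033  1.143 -0.039 -0.168] F [-0.4 -0.6 -0.9] w -8.720744269194229e-05
tilt vec stopframe [-0.0151 -0.037 ]
```

View pics/s16.png

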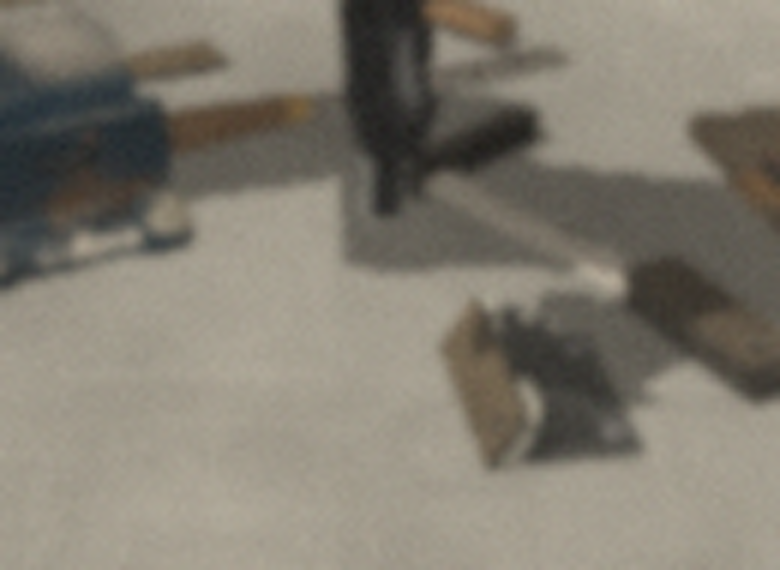

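View pics/w16.png

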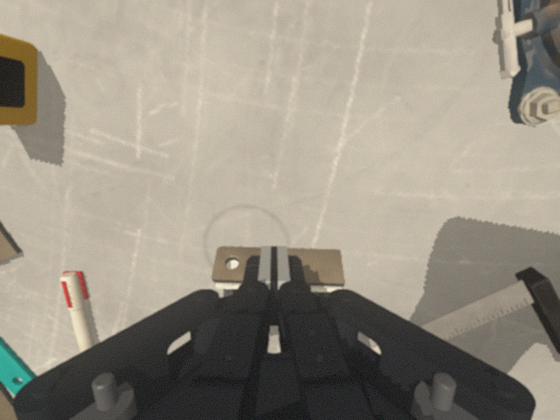

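Run:
```python
from h import *
from workcell import camera
c=camera("side")
for z in (.07,.08,.09,.1,.11,.12,.13): print(z,ray(c,[[284.2,195.5]],z).round(4))
```

```text
0.07 [[ 0.5539 -0.199   0.07  ]]
0.08 [[ 0.5449 -0.2149  0.08  ]]
0.09 [[ 0.5359 -0.2307  0.09  ]]
0.1 [[ 0.5269 -0.2466  0.1   ]]
0.11 [[ 0.518  -0.2625  0.11  ]]
0.12 [[ 0.509  -0.2783  0.12  ]]
0.13 [[ 0.5    -0.2942  0.13  ]]
```

Emit:
arm_command([
  {"x": 0,"y": 0.003,"z": 0.025,"roll": 0,"fingers": 0},
  {"x": 0,"y": 0.002,"z": 0.025,"roll": 0,"fingers": 0},
  {"x": 0,"y": 0.002,"z": 0.025,"roll": 0,"fingers": 0},
  {"x": 0,"y": 0,"z": 0.025,"roll": 0,"fingers": 0},
  {"x": 0,"y": 0,"z": 0,"roll": 0,"fingers": 0},
])

```text
clock: 12.83
eef_pos: [0.5966, -0.2985, 0.0662]
tool_rot: [0.101, 0.714, -0.119, 0.682]
ft_force: [-0.3, 0.1, -0.7]
grip_width: -0.0001
```

```bash
python3 st.py
python3 - <<'E'
from h import *
from workcell import camera
c=camera("side");crop(c,220,160,130,95,6,"pics/s17.png")
E
```

```text
t 12.8333 pos [ 0.5966 -0.2985  0.0662] stopframe [0.0406 0.0067] jaw 72.14 tilt 2.99
q [-0.445  0.679  0.35   1.277 -0.038 -0.131] F [-0.3  0.1 -0.7] w -0.000126580867143385
tilt vec stopframe [-0.0401 -0.0335]
```

View pics/s17.png

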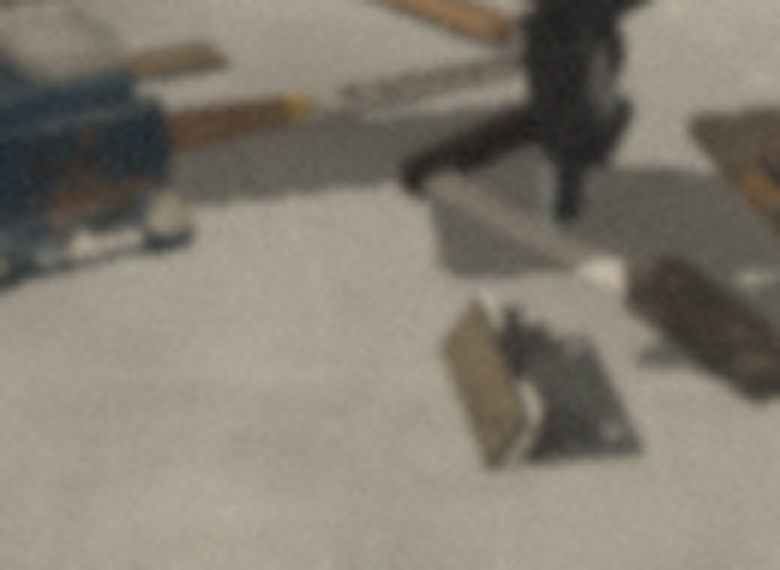

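Emit:
arm_command([
  {"x": 0.01,"y": 0,"z": 0.006,"roll": 0,"fingers": 0},
  {"x": 0.01,"y": -0.002,"z": 0.004,"roll": 0,"fingers": 0},
  {"x": 0.01,"y": 0,"z": 0.002,"roll": 0,"fingers": 0},
  {"x": 0.01,"y": 0,"z": 0,"roll": 0,"fingers": 0},
  {"x": 0,"y": 0,"z": 0,"roll": 0,"fingers": 0},
])

```text
clock: 13.3
eef_pos: [0.597, -0.3022, 0.017]
tool_rot: [0.102, 0.719, -0.118, 0.677]
ft_force: [-0.6, -0.1, 0.3]
grip_width: 0.0002
```

```bash
python3 st.py
python3 - <<'E'
from h import *
from workcell import camera
c=camera("side");crop(c,220,160,130,95,6,"pics/s18.png")
c=camera("wrist");cv2.imwrite("pics/w18.png",c["frame"][:,:,::-1])
E
```

```text
t 13.3 pos [ 0.597  -0.3022  0.017 ] stopframe [0.0421 0.0033] jaw 72.12 tilt 3.69
q [-0.449  0.734  0.318  1.206 -0.039 -0.135] F [-0.6 -0.1  0.3] w 0.00015244912885978951
tilt vec stopframe [-0.0559 -0.032 ]
```

View pics/s18.png

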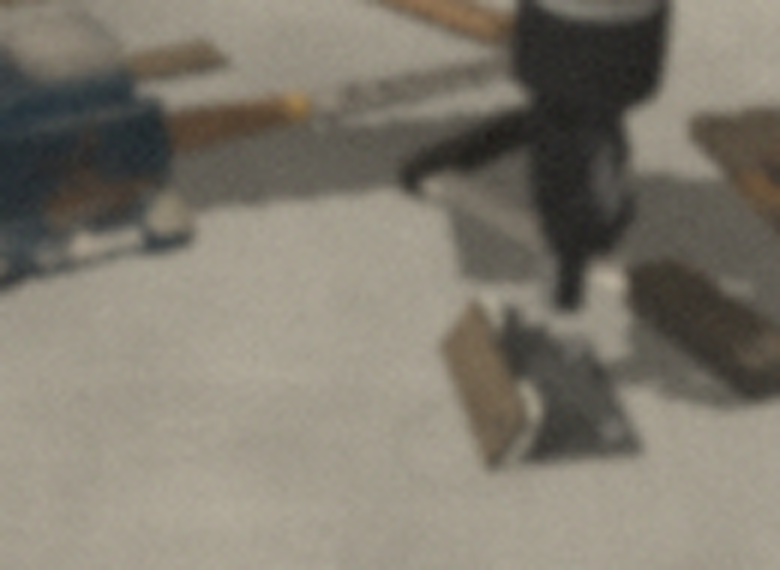

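View pics/w18.png

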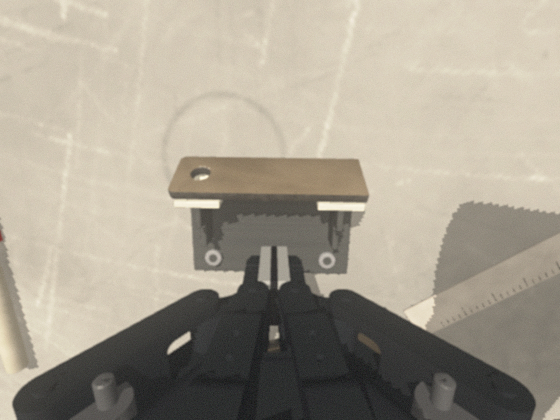

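Run:
```python
from h import *
from workcell import camera
import st
c=camera("wrist");K,R,t=P(c);print("cam",-R.T@t)
for z in (.017,.045,.054,.06):
  p=ray(c,[[275,248]],z)[0];print(z,(st.A@(p[:2]-st.O)).round(4))
```

```text
cam [ 0.53881375 -0.27756784  0.20061674]
0.017 [0.0539 0.0043]
0.045 [0.0425 0.0049]
0.054 [0.0388 0.0051]
0.06 [0.0364 0.0052]
```

Emit:
arm_command([
  {"x": 0.01,"y": 0,"z": 0.002,"roll": 0,"fingers": 0},
  {"x": 0.01,"y": 0,"z": 0.002,"roll": 0,"fingers": 0},
  {"x": 0.008,"y": 0,"z": 0.002,"roll": 0,"fingers": 0},
  {"x": 0,"y": 0,"z": 0,"roll": 0,"fingers": 0},
])

```text
clock: 13.78
eef_pos: [0.6058, -0.3066, -0.0066]
tool_rot: [0.101, 0.715, -0.119, 0.681]
ft_force: [-0.7, 0.6, -1.1]
grip_width: -0.0002
```

```bash
python3 st.py
python3 - <<'E'
from h import *
from workcell import camera
c=camera("side");crop(c,260,190,80,65,9,"pics/s19.png")
E
```

```text
t 13.7833 pos [ 0.6058 -0.3066 -0.0066] stopframe [0.0519 0.002 ] jaw 72.11 tilt 3.15
q [-0.449  0.763  0.308  1.156 -0.039 -0.135] F [-0.7  0.6 -1.1] w -0.000180683356026551
tilt vec stopframe [-0.0437 -0.0335]
```

View pics/s19.png

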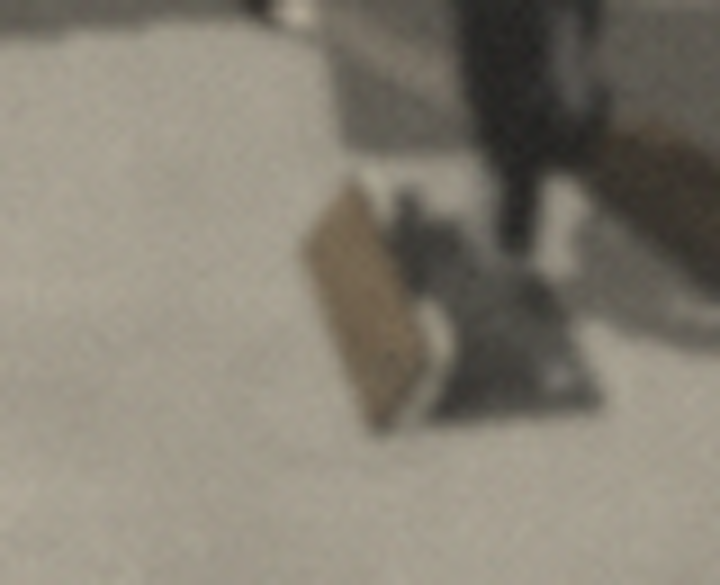

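Emit:
arm_command([
  {"x": 0.006,"y": 0,"z": -0.002,"roll": 0,"fingers": 0},
  {"x": 0.006,"y": 0,"z": -0.002,"roll": 0,"fingers": 0},
  {"x": 0,"y": 0,"z": -0.002,"roll": 0,"fingers": 0},
  {"x": 0,"y": 0,"z": 0,"roll": 0,"fingers": 0},
])

```text
clock: 14.17
eef_pos: [0.5993, -0.3049, -0.0188]
tool_rot: [0.101, 0.715, -0.119, 0.681]
ft_force: [0.1, 0.3, -0.2]
grip_width: -0.0001
```

```bash
python3 st.py
python3 - <<'E'
from h import *
from workcell import camera
c=camera("side");crop(c,260,190,80,65,9,"pics/s20.png")
E
```

```text
t 14.1667 pos [ 0.5993 -0.3049 -0.0188] stopframe [0.0451 0.0015] jaw 72.11 tilt 3.13
q [-0.451  0.761  0.27   1.118 -0.039 -0.137] F [ 0.1  0.3 -0.2] w -8.408337494660518e-05
tilt vec stopframe [-0.043  -0.0336]
```

View pics/s20.png

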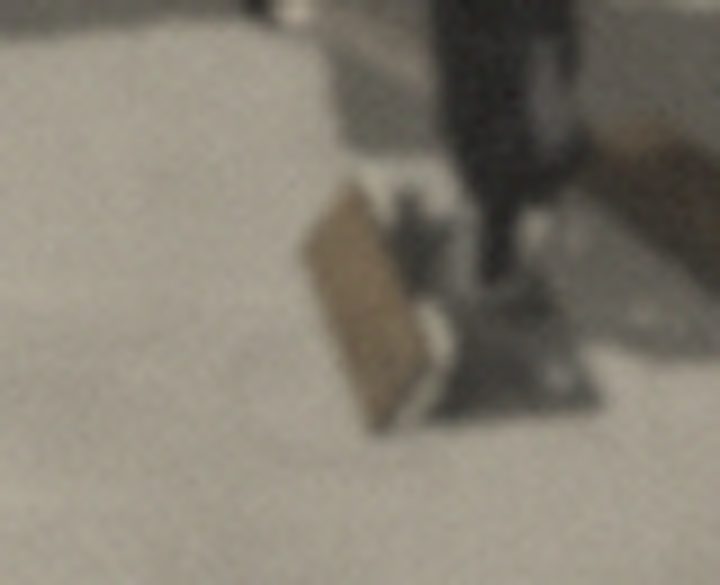

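Emit:
arm_command([
  {"x": 0,"y": 0,"z": -0.004,"roll": 0,"fingers": 0},
  {"x": 0,"y": 0,"z": -0.004,"roll": 0,"fingers": 0},
  {"x": 0,"y": 0,"z": -0.004,"roll": 0,"fingers": 0},
  {"x": 0,"y": 0,"z": -0.004,"roll": 0,"fingers": 0},
  {"x": 0,"y": 0,"z": -0.004,"roll": 0,"fingers": 0},
  {"x": 0,"y": 0,"z": -0.004,"roll": 0,"fingers": 0},
])

```text
clock: 14.72
eef_pos: [0.5757, -0.2974, -0.0163]
tool_rot: [0.101, 0.714, -0.12, 0.682]
ft_force: [0.2, -0.1, -0.8]
grip_width: 0.0
```

```bash
python3 st.py
python3 - <<'E'
from h import *
from workcell import camera
c=camera("side");crop(c,260,190,80,65,9,"pics/s21.png")
E
```

```text
t 14.7167 pos [ 0.5757 -0.2974 -0.0163] stopframe [0.0204 0.0012] jaw 72.12 tilt 3.01
q [-0.456  0.711  0.179  1.074 -0.039 -0.143] F [ 0.2 -0.1 -0.8] w 2.392517229222994e-05
tilt vec stopframe [-0.0399 -0.034 ]
```

View pics/s21.png

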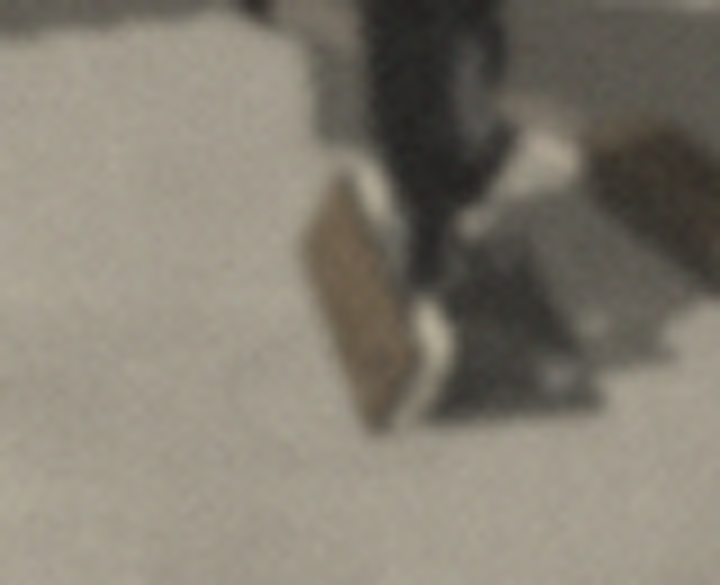

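Emit:
arm_command([
  {"x": 0.0005,"y": 0,"z": -0.004,"roll": 0,"fingers": 0},
  {"x": 0.0005,"y": 0,"z": -0.004,"roll": 0,"fingers": 0},
  {"x": 0.0005,"y": 0,"z": -0.004,"roll": 0,"fingers": 0},
  {"x": 0,"y": 0,"z": -0.004,"roll": 0,"fingers": 0},
])

```text
clock: 15.1
eef_pos: [0.5585, -0.2919, -0.0168]
tool_rot: [0.101, 0.714, -0.12, 0.682]
ft_force: [0.4, -0.8, -0.4]
grip_width: 0.0001
```

```bash
python3 st.py
python3 - <<'E'
from h import *
from workcell import camera
c=camera("side");crop(c,260,190,80,65,9,"pics/s22.png")
E
```

```text
t 15.1 pos [ 0.5585 -0.2919 -0.0168] stopframe [0.0024 0.0009] jaw 72.11 tilt 3.01
q [-0.461  0.68   0.118  1.044 -0.039 -0.147] F [ 0.4 -0.8 -0.4] w 0.00012027712182514467
tilt vec stopframe [-0.0401 -0.034 ]
```

View pics/s22.png

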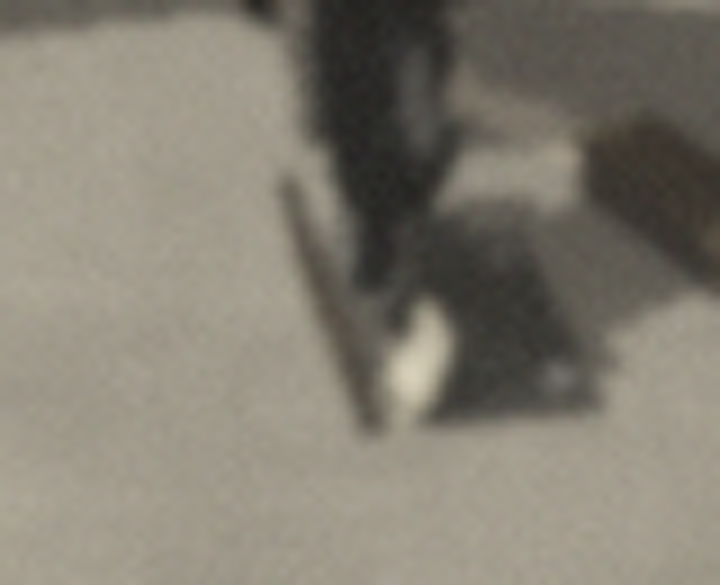

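Emit:
arm_command([
  {"x": 0,"y": 0,"z": -0.004,"roll": 0,"fingers": 0},
  {"x": 0,"y": 0,"z": 0,"roll": 0,"fingers": 0},
  {"x": 0,"y": 0,"z": 0,"roll": 0,"fingers": 0},
])

```text
clock: 15.4
eef_pos: [0.5528, -0.29, -0.0166]
tool_rot: [0.101, 0.715, -0.12, 0.682]
ft_force: [-0.1, -0.5, 0.9]
grip_width: -0.0002
```

```bash
python3 st.py
python3 - <<'E'
from h import *
from workcell import camera
c=camera("side");crop(c,250,190,80,65,9,"pics/s23.png")
E
```

```text
t 15.4 pos [ 0.5528 -0.29   -0.0166] stopframe [-0.0037  0.0008] jaw 72.1 tilt 3.08
q [-0.462  0.67   0.1    1.037 -0.039 -0.148] F [-0.1 -0.5  0.9] w -0.00020172021654877675
tilt vec stopframe [-0.0418 -0.0339]
```

View pics/s23.png

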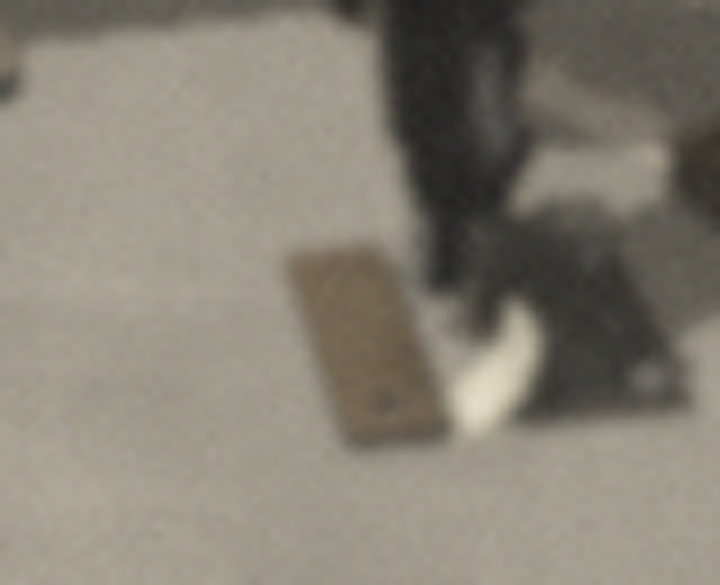

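Emit:
arm_command([
  {"x": -0.03,"y": 0,"z": 0,"roll": 0,"fingers": 0},
  {"x": -0.04,"y": 0,"z": 0,"roll": 0,"fingers": 0},
  {"x": -0.04,"y": 0,"z": 0,"roll": 0,"fingers": 0},
  {"x": -0.04,"y": 0,"z": 0,"roll": 0,"fingers": 0},
  {"x": -0.04,"y": 0,"z": 0,"roll": 0,"fingers": 0},
  {"x": -0.04,"y": 0,"z": 0,"roll": 0,"fingers": 0},
  {"x": 0,"y": 0.03,"z": -0.03,"roll": 0,"fingers": 0},
  {"x": 0,"y": 0.03,"z": -0.03,"roll": 0,"fingers": 0},
  {"x": 0,"y": 0.03,"z": -0.03,"roll": 0,"fingers": 0},
  {"x": 0,"y": 0.03,"z": -0.03,"roll": 0,"fingers": 0},
  {"x": 0,"y": 0.03,"z": -0.03,"roll": 0,"fingers": 0},
  {"x": 0,"y": 0,"z": 0,"roll": 0,"fingers": 0},
  {"x": 0,"y": 0,"z": 0,"roll": 0,"fingers": 0},
])

```text
clock: 16.53
eef_pos: [0.4772, -0.0969, 0.2273]
tool_rot: [0.102, 0.708, -0.121, 0.688]
ft_force: [0.9, -0.5, 0.4]
grip_width: 0.0001
```

```bash
python3 st.py
python3 - <<'E'
from meas import *
from workcell import camera
import st,pickle
c=camera("side");cv2.imwrite("pics/s24.png",c["frame"][:,:,::-1])
t=camera("top");cv2.imwrite("pics/t24.png",t["frame"][:,:,::-1])
g=t["frame"].astype(int);m=((g[...,0]-g[...,2]>20)&(g.sum(2)<420)).astype(np.uint8)
for k in rect(m,(262,175,55,55))[:1]:
    pw=ray(t,k.reshape(-1,2),.006)[:,:2];q=(st.A@(pw-st.O).T).T*1000
    print(cv2.minAreaRect(q.astype(np.float32)))
E
```

```text
t 16.5333 pos [ 0.4772 -0.0969  0.2273] stopframe [-0.1367  0.16  ] jaw 71.87 tilt 2.23
q [-0.181  0.227  0.067  1.438 -0.028  0.136] F [ 0.9 -0.5  0.4] w 0.00014286079313728707
tilt vec stopframe [-0.0229 -0.0314]
((-25.276716232299805, -0.6269340515136719), (122.62000274658203, 43.48716354370117), 89.86675262451172)
```

View pics/s24.png

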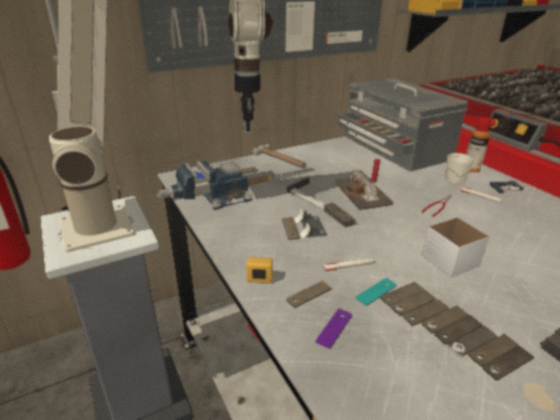

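View pics/t24.png

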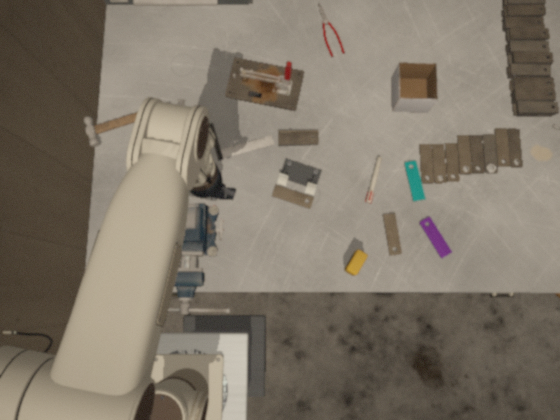

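The strip lies flat in front of the noses, the other items haven't moved, and the arm is clear.

Run:
```python
from workcell import job_done,get_obs
print(get_obs()["joint_vel"].round(3),job_done())
```

```text
the job is handed in; nothing more can be done
[-0.027  0.027  0.021 -0.007 -0.008 -0.002] None
```

The strip is turned over and lies flat in front of the stop, and the job was handed in at about 16.6 s with the gripper raised clear of everything.

- **Pushing up:** I pushed the near long edge with the two spread fingertips. That squared the strip to the stop and it climbed the noses. The most force I saw was about 18 N in total, some 14 N of it along the push. It stayed leaning when let go; the side-camera check fitted about 60 degrees.
- **Tipping over:** With the fingers shut, I pushed its upper edge from behind through the gap, and it fell over.
- **Last checks:** The side camera shows the strip flat. The top camera puts its centre about 25 mm in front of the stop origin, parallel to the stop within about 1 degree. By eye, the spare strips, stack and tools looked unmoved in the side and top pictures. From above, the arm hid part of the left side of the table (file, vice and left-hand spare strip).
- **Disagreement, fingertip height:** The reported TCP height was about 37 mm lower than where the images and table contact put the fingertips. I set heights by camera and touch instead.
- **Disagreement, tool tilt:** The tool drifted 2 to 4 degrees from vertical during the moves. This did not affect the result.

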